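Pack a round stone seal down its tube with the rod

ROBOT

A 7-joint arm with a two-finger parallel gripper is mounted at the origin on the work surface. World frame = base frame: x ahead of the robot, y to its left, z up, the work surface at z = 0. Lengths are in mm, angles in rad, forces in N, time in s.
With the tool pointing down it reaches from about 400 to 925 mm from the base axis. Payload 5.6 kg.
Tool frame: the origin (TCP) lies midway between the tips of the shut fingers; the grasp point (between the pads) lies 19 mm behind it; z points along the fingers, y is the direction in which the jaws open and shut (so a half turn about z gives the same grasp; the last joint's range is limited). The gripper opens to 85 mm and grips with 20 to 120 N. Pads are 22 mm wide; open, the fingers measure 114 mm over their backs; the gripper's body (76 mm by 85 mm) begins 54 mm behind the grasp point. The pads swing forward as they close: fully open they stand 13 mm farther back than shut.
Start: joints at [-1.332, 0.468, -0.012, 1.603, 0.006, 1.071, -0.056], TCP at [180.796, 624.357, 231.29] pointing down, gripper open.
Joint ranges: [-2.53, 2.53], [-0.31, 2.02], [-1.57, 1.55], [0.28, 2.44], [-1.29, 4.43], [0.15, 1.84], [-2.92, 2.92]. Speed limits (rad/s): [2.57, 2.57, 3.14, 3.14, 3.14, 3.14, 3.14].

INTERFACE

Orientations are given as a unit quaternion [x, y, z, w].
In Python, from plant import manip gives the robot as it stands.
- The arm moves only by the tool move_arm, never from a script. Its argument "steps" is a list of rows, each an object with "offset": the shift along the tool's x, y, z in cm, a list of three; "twist": the turn about the tool's z in rad. A call has exactly 5 rows; each row is the pose to reach, as a shift and turn from the pose commanded when the call began, along the tool's axes at that moment; what a row does not reach only later rows make up. A row lasts 1/8 s, in which the tool goes at most 62.5 mm and 10.7 degrees, less where a joint would pass 70% of its speed; a pose out of reach is approached as far as the arm can. A call with a gripper value outside its range is refused whole. "jaw" is the opening, from 0 (shut) to 1 (fully open), set as the call begins (left out, the last holds). The fingers move at their own pace and stop on an object; "squeeze" is the grip in N (left out, the last holds). Time passes only in rows, so rows that repeat a pose let the fingers close, or fill a call up. It gives the time, the measured TCP pose, the force and the opening at its end, in the units of the state.
- manip.read_state(): the state, without advancing time (a new reading comes with each control period).
- manip.snapshot(name): name is "scene" or "top"; returns the picture (400x640x3 uint8, blue, green, red); there is no depth.
- manip.camera_info(name): a dict with "fov_y" (degrees; the focal length in pixels is half the picture's height over the tangent of half this angle, whatever the lens; pixels are square), "cx", "cy" (the principal point, pixels), "D" ([k1, k2, p1, p2, k3] as OpenCV has them; the pictures are not rectified), "world_to_cam" (4x4, takes a point from world to camera coordinates). Camera axes: x right, y up, looking along -z (the intrinsics and any distortion apply to the point x, -y, -z); pixel columns grow to the right and rows downward; lengths in mm; the calibration is good to about 2 mm. A picture is of the moment at which its call begins. camera_info takes no time and is no camera call.
- manip.sign_off(): hands the job in, once; it reports no verdict.
Trained networks look in the newest picture that a camera, given by its name, has taken for a name from the list of things; names that differ only in an ending like _2 or _b are one class to them, and where a whole thing is asked for, a point or a joint stands for the part that bears it (a point fixed in the world has none). Each returns a list of dicts, best first, with "score" (0 to 1); they miss things now and then, are a little off and sometimes report something else, mostly with a low value. They report only what shows in the picture. A call takes as long as a camera call. They do not tell look-alikes from the thing itself.
- manip.recognise(label, camera): "rect" ([left, top, right, bottom] in pixels, round what is visible of it).
- manip.trace(label, camera): "pixels" (400x640 bool, what is visible of it) and "rect" ([left, top, right, bottom] in pixels, round what is visible of it).
The state is a dict: "t": time; "qpos": joint angles; "joint_velocities": joint speeds; "effort": joint torques, N m; "tool_pos": TCP position; "orientation": TCP orientation; "force": force on the tool from outside, world axes, zero at the start; "wrist_torque": the same for the moment, N m; "gripper_width": opening from 0.0 (shut) to 1.0 (fully open).
Only numpy, scipy, OpenCV 4.12 (cv2) and the standard library are available. Lean on these libraries where they do the work, as an engineer would, in place of code of your own. Each camera call takes 0.05 s, during which the arm holds its last target.

TASK

Pack the round stone seal away: put it upright into the mouth of the narrow white tube, then take the wooden-handled packing rod from its block and push seal and cork plug down the tube until they bottom out, pressing firmly there for a moment but not so hard that the stone chips. Then stand the rod back in a hole of its block, and leave everything else undisturbed.

Things in the scene. Friction and masses are not known exactly. Their poses are not given: they have to be found in the camera images.
- round_seal: the one round stone seal: an upright plain cylinder, 22 mm diameter, 40 mm tall, about 42 g, plain ends. Origin at the centre of its underside, z up its axis. It stands on the turntable dish with two rectangular seals; the three stand 50 mm from the dish's centre, 120 degrees (87 mm) apart.
- tube: upright white ceramic tube on a round ash foot (84 mm diameter, 12 mm high), fixed to the table; 120 mm high overall, outer diameter 34 mm, bore 25 mm, mouth flared to 33 mm over the top 10 mm (41 mm outside at the rim). Origin under its centre on the table, z up.
- tube_mouth (a point): centre of the tube's rim, 120 mm above the table, z up. In the bore below it sits a tight cork plug, its top 17 to 57 mm below the rim at the start. The plug carries a seal set on it and slides down only when pushed, against a steady drag of about 5 N.
- tube_floor (a point): point on the tube's axis, 12 mm above the table, below all travel. The plug bottoms out (a firm stop that gives only 1 to 2 mm) at a depth that is not seen and differs each time: the seal's top is then 28 to 57 mm below the rim. Firm means the rod pressing the bottomed seal with at least 10 N for 0.3 s; 15 N is a good aim; over 30 N chips the stone.
- rod: packing rod, about 140 g: a steel shaft, 14 mm diameter and 80 mm long with a round nose, below a turned wooden handle, 26 mm diameter and 45 mm long (125 mm in all). Origin at the centre of the shaft's lower end, z up the rod towards the handle. It starts standing in one of the block's two holes, its lower end 10 mm above the table, so the handle spans 90 to 135 mm above the table. It can be a few degrees off upright there.
- block: ash tool block fixed to the table, 60 x 150 x 60 mm high, with two round holes of 17 mm, 50 mm deep (floor 10 mm above the table), 40 mm either side of its centre along its y axis, top edges chamfered 2 mm. Origin under its centre, z up. One hole holds the rod, the other the carving knife.
- dish: turntable dish of ash wood, fixed here, 180 mm diameter; its floor is 12 mm above the table, rim 16 mm. Origin under its centre.
- square_seal: bystander: stone seal 24 x 24 x 45 mm standing on the dish. Origin at the centre of its underside.
- oblong_seal: bystander: stone seal 18 x 30 x 36 mm standing on the dish. Origin at the centre of its underside.
- knife: bystander: all-steel carving knife, 13 mm round bar 110 mm long with an 18 mm blade pointing up, standing in the block's other hole (its top 138 mm above the table). Origin at its lower end.
- paste_pot: bystander: lidded white ceramic pot, 62 mm diameter, 38 mm high, standing loose on the table. Origin at the centre of its underside.
Things that resemble listed ones, but are neither listed nor needed, are in the scene too. Leave any orange or red look-alike of the block alone.

How it is judged:
By the outcome, as a careful person would: the job done as asked, in the order asked, and still so for the second after the job is handed in, with the robot touching nothing.
It also fails if it takes over 72 s, if anything falls off the work surface, if the arm or the gripper's body presses on something with over 40 N, if the wrist force passes 120 N, or if a joint passes its speed limit or range.

## Working session

There is one attempt and no reset: what is moved stays moved. The work goes in short steps, Python scripts to look and compute and a tool call to move; the robot and the scene stay as the last step left them, time stands still between calls to the robot, and variables do not carry over. Pictures are saved under pics/ and viewed, and the job is handed in when it is done.

Besides the shell and the picture viewer there is one more tool, called as name(argument=value, ...), one argument or row to a line, values as JSON. move_arm: Moves the arm, as the interface text tells. Its arguments: {"type":"object","properties":{"steps":{"type":"array"},"jaw":{"type":"number"},"squeeze":{"type":"number"}},"required":["steps"]}

```bash
ls; mkdir -p pics; cat > h.py <<'E'
import numpy as np, cv2, json
from plant import manip
def cam(n):
    c=manip.camera_info(n); f=200/np.tan(np.radians(c['fov_y'])/2)
    K=np.array([[f,0,c['cx']],[0,f,c['cy']],[0,0,1.]]); D=np.array(c['D'],float)
    T=np.array(c['world_to_cam'],float).reshape(4,4); T=np.diag([1,-1,-1,1])@T
    return K,D,T
def proj(n,P):
    K,D,T=cam(n); P=np.atleast_2d(np.array(P,float))
    r,_=cv2.Rodrigues(T[:3,:3])
    return cv2.projectPoints(P.reshape(-1,1,3),r,T[:3,3],K,D)[0].reshape(-1,2)
def ray(n,uv):
    K,D,T=cam(n)
    p=cv2.undistortPointsIter(np.array(uv,float).reshape(-1,1,2),K,D,None,None,(3,100,1e-10)).reshape(-1,2)
    d=np.c_[p,np.ones(len(p))]@T[:3,:3]; o=-T[:3,:3].T@T[:3,3]
    return o,d
def atz(n,uv,z):
    o,d=ray(n,uv); return o+d*((z-o[2])/d[:,2])[:,None]
def snap(n,f,mul=1):
    im=manip.snapshot(n); cv2.imwrite('pics/'+f+'.png',im); return im
E
python3 - <<'E'
from h import *
for n in ['scene','top']:
    snap(n,n+'0'); K,D,T=cam(n); print(n,K[0,0],D,(-T[:3,:3].T@T[:3,3]).round(), T[2,:3].round(2))
    for l in ['round_seal','tube','rod','block','dish','knife','square_seal','oblong_seal','paste_pot']:
        print(l,[(round(r['score'],2),np.round(r['rect']).tolist()) for r in manip.recognise(l,n)])
s=manip.read_state(); print(s['t'],s['tool_pos'],s['orientation'],s['force'])
E
```

```text
pics
scene 487.8243966717579 [0.01017644 0.         0.         0.         0.        ] [ 913.  721. 1084.] [-0.34 -0.64 -0.69]
round_seal []
tube [(0.71, [299.0, 253.0, 331.0, 299.0])]
rod [(0.69, [270.0, 176.0, 275.0, 202.0])]
block [(0.95, [259.0, 194.0, 304.0, 237.0]), (0.75, [394.0, 259.0, 462.0, 313.0]), (0.73, [240.0, 116.0, 272.0, 150.0]), (0.64, [303.0, 160.0, 349.0, 204.0])]
dish [(0.7, [340.0, 328.0, 419.0, 396.0])]
knife [(0.4, [288.0, 194.0, 293.0, 216.0])]
square_seal [(0.69, [356.0, 348.0, 370.0, 366.0])]
oblong_seal [(0.58, [380.0, 334.0, 393.0, 346.0])]
paste_pot [(0.75, [349.0, 250.0, 375.0, 275.0])]
top 362.7001241897488 [-0.03625283  0.          0.          0.          0.        ] [ 359. -162. 1243.] [ 0.06 -0.02 -1.  ]
round_seal [(0.61, [160.0, 176.0, 170.0, 183.0])]
tube [(0.72, [249.0, 156.0, 268.0, 177.0])]
rod [(0.64, [155.0, 149.0, 207.0, 205.0])]
block [(0.93, [312.0, 157.0, 363.0, 185.0]), (0.64, [186.0, 221.0, 238.0, 262.0]), (0.61, [335.0, 214.0, 379.0, 239.0]), (0.56, [434.0, 189.0, 484.0, 206.0])]
dish [(0.9, [157.0, 151.0, 206.0, 204.0])]
knife [(0.2, [313.0, 156.0, 362.0, 191.0])]
square_seal []
oblong_seal [(0.63, [182.0, 179.0, 192.0, 189.0]), (0.46, [159.0, 150.0, 205.0, 203.0])]
paste_pot [(0.72, [248.0, 197.0, 263.0, 218.0]), (0.19, [249.0, 155.0, 272.0, 179.0])]
1.0 [180.76358734 624.36034466 231.29959164] [1.40444883e-01 9.90088498e-01 1.92017391e-05 5.88749463e-06] [ 0.42160466 -0.23607176 -0.49603773]
```

```bash
python3 - <<'E'
import cv2
a=cv2.imread('pics/scene0.png'); cv2.imwrite('pics/scene0c.png',cv2.resize(a[100:400,220:480],None,fx=2,fy=2,interpolation=cv2.INTER_CUBIC))
a=cv2.imread('pics/top0.png'); cv2.imwrite('pics/top0c.png',cv2.resize(a[130:280,120:500],None,fx=2.1,fy=2.1,interpolation=cv2.INTER_CUBIC))
E
```

```text
(no output)
```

View pics/scene0.png

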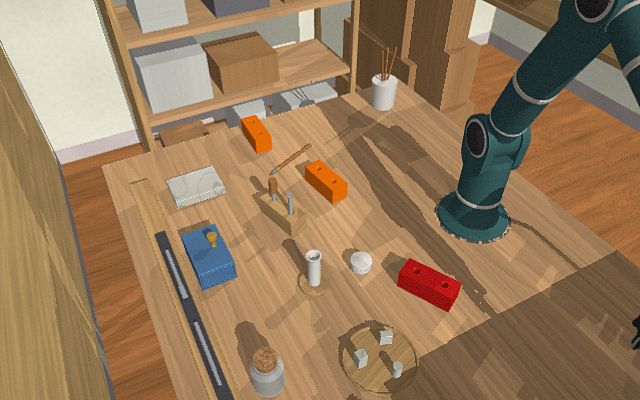

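View pics/top0.png

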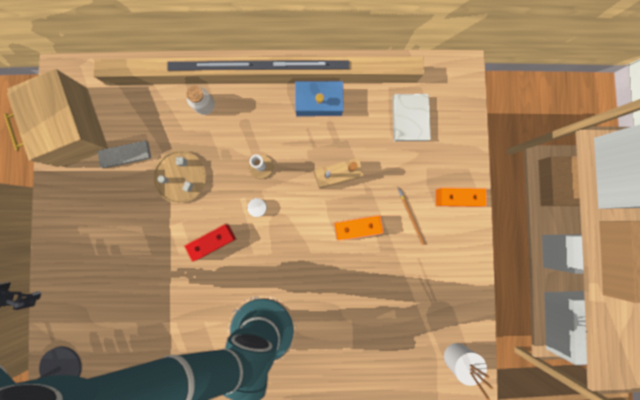

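```bash
echo
```

```text
(no output)
```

View pics/scene0c.png

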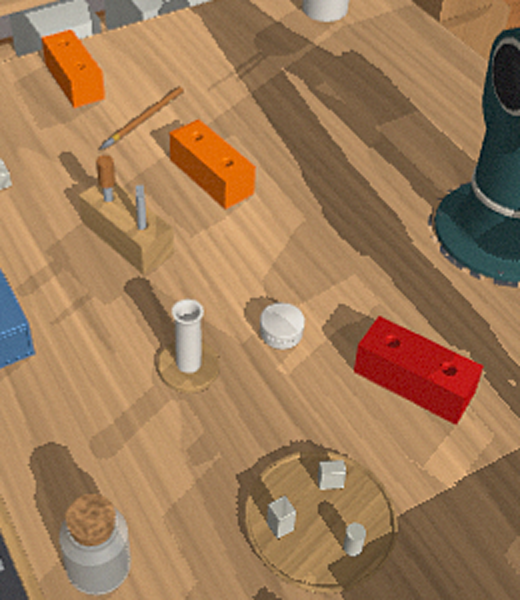

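View pics/top0c.png

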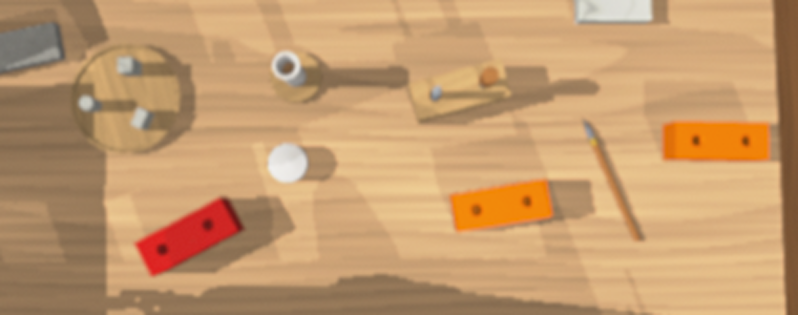

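```bash
python3 - <<'E'
from h import *
import pickle
out={}
for n in ['scene','top']:
    for l in ['round_seal','tube','rod','block','knife','dish','square_seal','oblong_seal','paste_pot']:
        for r in manip.trace(l,n):
            m=np.array(r['pixels']); ys,xs=np.nonzero(m)
            if len(xs)==0: continue
            out.setdefault((n,l),[]).append((r['score'],m))
            print(n,l,round(r['score'],2),np.round(r['rect']).tolist(),len(xs),xs.mean().round(1),ys.mean().round(1))
pickle.dump(out,open('masks.pkl','wb'))
E
```

```text
scene round_seal 0.67 [392.0, 363.0, 401.0, 378.0] 128 397.3 369.5
scene tube 0.8 [297.0, 250.0, 329.0, 298.0] 898 313.9 275.9
scene rod 0.65 [267.0, 178.0, 277.0, 202.0] 191 272.5 188.0
scene block 0.85 [239.0, 117.0, 272.0, 153.0] 801 256.7 133.8
scene block 0.83 [395.0, 260.0, 460.0, 312.0] 1848 428.6 284.3
scene knife 0.68 [286.0, 194.0, 295.0, 215.0] 86 290.1 203.9
scene dish 0.71 [342.0, 326.0, 418.0, 398.0] 3776 380.8 361.1
scene dish 0.19 [287.0, 195.0, 292.0, 213.0] 89 290.1 202.8
scene square_seal 0.65 [358.0, 350.0, 370.0, 367.0] 211 360.7 358.1
scene square_seal 0.34 [258.0, 195.0, 306.0, 239.0] 1086 283.5 213.9
scene oblong_seal 0.46 [379.0, 332.0, 392.0, 345.0] 183 385.4 337.1
scene paste_pot 0.85 [348.0, 250.0, 372.0, 273.0] 425 360.6 262.5
scene paste_pot 0.72 [258.0, 193.0, 310.0, 237.0] 1208 283.7 213.8
top round_seal 0.5 [159.0, 174.0, 171.0, 184.0] 58 162.2 179.1
top tube 0.78 [248.0, 153.0, 274.0, 180.0] 521 260.1 165.6
top rod 0.52 [347.0, 161.0, 358.0, 172.0] 75 352.3 166.3
top rod 0.32 [156.0, 147.0, 207.0, 206.0] 1933 178.8 177.1
top block 0.92 [334.0, 214.0, 380.0, 241.0] 877 359.1 227.0
top block 0.87 [433.0, 186.0, 486.0, 206.0] 949 459.9 196.4
top block 0.85 [187.0, 223.0, 237.0, 263.0] 976 210.0 242.0
top knife 0.2 [248.0, 153.0, 270.0, 178.0] 422 260.2 165.6
top dish 0.65 [155.0, 148.0, 208.0, 204.0] 1895 178.8 176.7
top square_seal 0.59 [173.0, 160.0, 186.0, 167.0] 94 181.6 161.9
top oblong_seal 0.39 [180.0, 180.0, 190.0, 187.0] 64 187.3 186.1
top paste_pot 0.8 [251.0, 199.0, 267.0, 215.0] 244 256.7 206.3
```

```bash
cat > fit.py <<'E'
from h import *
import pickle
from scipy.optimize import least_squares
def cyl(x,y,z0,z1,r,r2=None):
    a=np.linspace(0,2*np.pi,40,endpoint=False); r2=r if r2 is None else r2
    return np.r_[np.c_[x+r*np.cos(a),y+r*np.sin(a),0*a+z0],np.c_[x+r2*np.cos(a),y+r2*np.sin(a),0*a+z1]]
def cen(n,P):
    h=cv2.convexHull(proj(n,P).astype(np.float32)); m=cv2.moments(h); return np.array([m['m10']/m['m00'],m['m01']/m['m00']])
E
python3 - <<'E'
from fit import *
out=pickle.load(open('masks.pkl','rb'))
def mc(n,l,i=0):
    ys,xs=np.nonzero(out[(n,l)][i][1]); return np.array([xs.mean(),ys.mean()])
def fit(l,mk,x0):
    c={n:mc(n,l) for n in ['scene','top'] if (n,l) in out}
    f=lambda p:np.concatenate([cen(n,mk(p))-c[n] for n in c])
    s=least_squares(f,x0); print(l,s.x.round(1),'res px',s.fun.round(2))
    for n in c:
        s1=least_squares(lambda p:cen(n,mk(p))-c[n],x0); print('   ',n,s1.x.round(1))
    return s.x
g=lambda n,uv,z:atz(n,[uv],z)[0,:2]
fit('round_seal',lambda p:cyl(*p,12,52,11),g('top',(161,179),30))
fit('rod',lambda p:cyl(*p,60,135,9,13),g('top',(352,166),110))
fit('knife',lambda p:cyl(*p,60,138,6),g('scene',(290,204),100)) if 0 else None
fit('paste_pot',lambda p:cyl(*p,0,38,31),g('top',(256,206),20))
fit('dish',lambda p:cyl(*p,0,16,90),g('top',(179,176),10))
s=0
# tube: centre of rim in image
for n,uv in [('scene',(313.8,254.5)),('top',(256.4,162))]: print('rim',n,g(n,uv,120))
for n,uv in [('scene',(272.5,178.5)),('top',(353.5,165.5))]: print('rodtop',n,g(n,uv,135))
for n in ['scene','top']:
  print(n,'tube',[np.round(x,1).tolist() for x in proj(n,[[0,0,0]])])
E
```

```text
round_seal [508.1 326.7] res px [-0.15  0.2  -0.01  0.23]
    scene [507.5 326.5]
    top [508.9 326.7]
rod [ 534.6 -301.1] res px [ 0.15 -0.27 -0.29 -0.32]
    scene [ 535.5 -300.3]
    top [ 533.6 -302. ]
paste_pot [414.6  13.6] res px [-0.23  1.   -0.83  0.11]
    scene [412.1  13.6]
    top [414.9  13.6]
dish [519.2 278.1] res px [-0.04  0.33  0.33  0.2 ]
    scene [518.6 277.4]
    top [519.9 279.2]
rim scene [ 5.51786932e+02 -3.96866775e-01]
rim top [548.85137515  -2.00562796]
rodtop scene [ 530.88684199 -304.91457515]
rodtop top [ 533.04079852 -303.3078968 ]
scene tube [[471.8, 215.0]]
top tube [[261.2, 329.7]]
```

```bash
python3 - <<'E'
import cv2
a=cv2.imread('pics/scene0.png')
f=lambda a,r,k:cv2.resize(a[r[1]:r[3],r[0]:r[2]],None,fx=k,fy=k,interpolation=cv2.INTER_NEAREST)
cv2.imwrite('pics/s1.png',f(a,(250,165,350,240),8)); cv2.imwrite('pics/s2.png',f(a,(290,240,340,300),8))
a=cv2.imread('pics/top0.png')
cv2.imwrite('pics/t1.png',f(a,(230,140,330,200),8)) 
cv2.imwrite('pics/t2.png',f(a,(290,140,390,200),8))
E
```

```text
(no output)
```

View pics/s1.png

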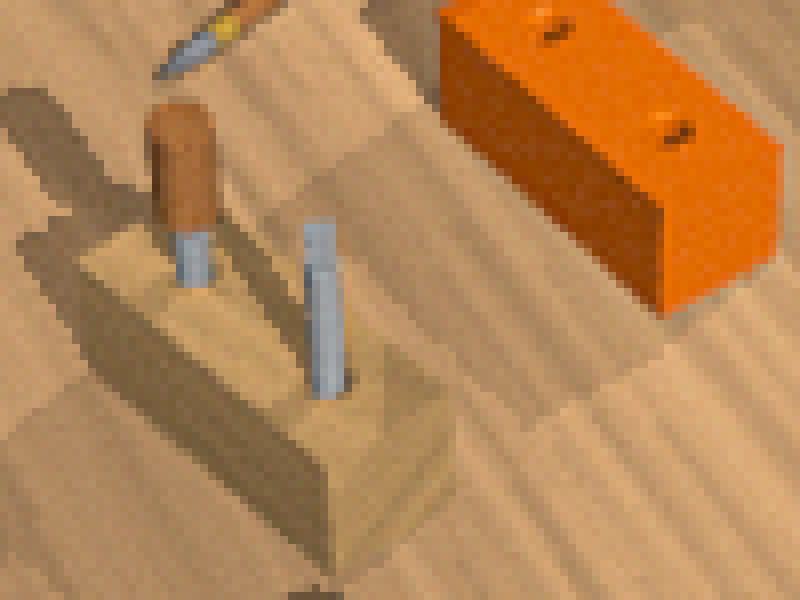

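View pics/t2.png

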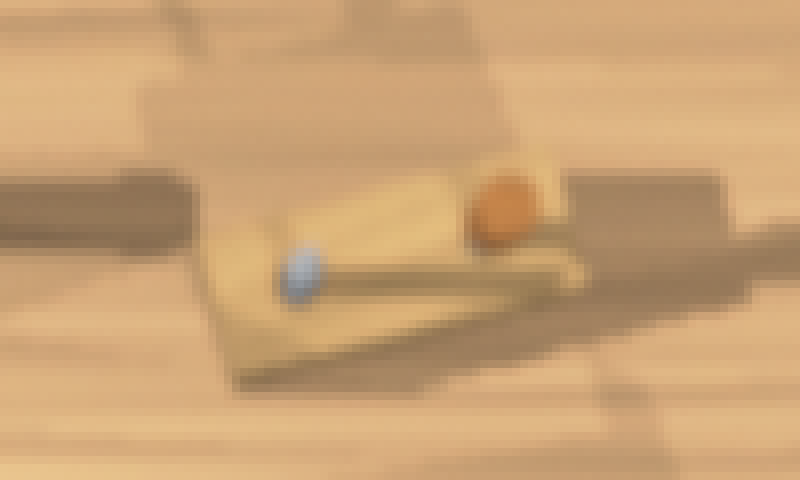

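View pics/s2.png

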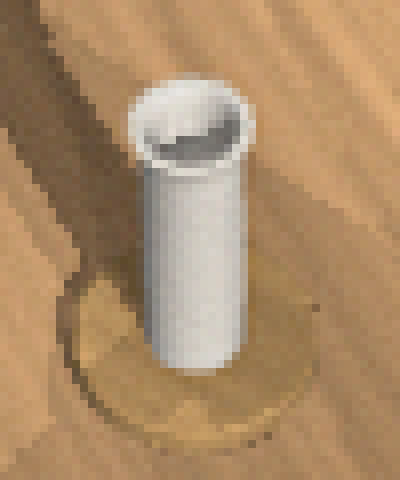

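View pics/t1.png

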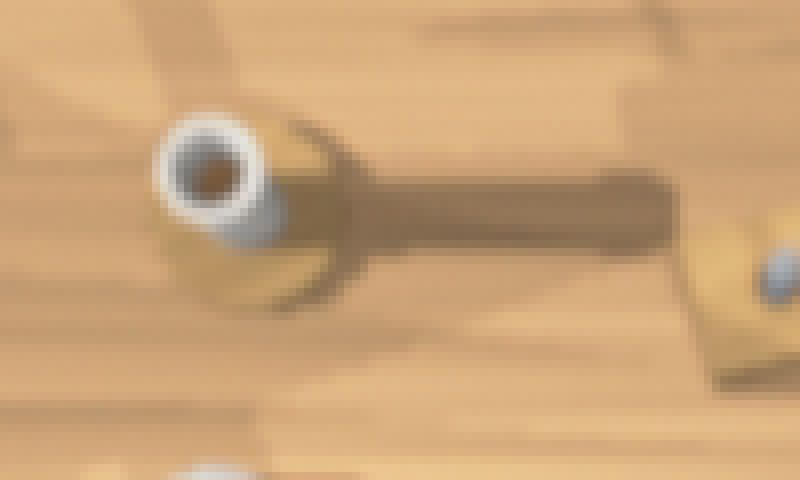

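```bash
python3 - <<'E'
from fit import *
z=lambda u,v,o:(u/8-0.5+o[0],v/8-0.5+o[1])
s1=(250,165);s2=(290,240);t1=(230,140);t2=(290,140)
g=lambda n,uv,h:atz(n,[uv],h)[0].round(1)
print('rim scene',g('scene',z(192,126,s2),120),'top',g('top',z(212,169,t1),120))
print('foot scene',g('scene',z(190,348,s2),12))
for p in [(78,264),(135,225),(328,460),(454,392)]: print('block sc',g('scene',z(*p,s1),60))
print(g('scene',z(335,576,s1),0))
for p in [(205,232),(235,378),(530,155),(585,285)]: print('block top',g('top',z(*p,t2),60))
print('handle top centre', g('scene',z(181,112,s1),135), g('top',z(505,207,t2),135))
print('rod at block', g('scene',z(198,283,s1),60))
print('knife top',g('scene',z(319,222,s1),138),g('top',z(306,266,t2),138),'at block',g('scene',z(330,393,s1),60))
E
```

```text
rim scene [553.6   1.4 120. ] top [553.2  -0.8 120. ]
foot scene [558.6   6.6  12. ]
block sc [ 572.2 -324.4   60. ]
block sc [ 544.3 -334.3   60. ]
block sc [ 532.6 -185.8   60. ]
block sc [ 476.6 -195.2   60. ]
[ 533.7 -183.6    0. ]
block top [ 535.8 -186.2   60. ]
block top [ 475.5 -197.9   60. ]
block top [ 566.8 -320.7   60. ]
block top [ 512.6 -342.4   60. ]
handle top centre [ 531.9 -305.4  135. ] [ 533.4 -300.6  135. ]
rod at block [ 536.1 -293.2   60. ]
knife top [ 513.9 -224.3  138. ] [ 510.7 -223.3  138. ] at block [ 517.2 -216.3   60. ]
```

```bash
cat > go.py <<'E'
from h import *
from scipy.spatial.transform import Rotation as R
import sys
def go(x,y,z,yaw=None):
    s=manip.read_state(); p=np.array(s['tool_pos']); r=R.from_quat(s['orientation']); M=r.as_matrix()
    cy=np.degrees(np.arctan2(M[1,1],M[0,1])); o=M.T@(np.array([x,y,z])-p)/10
    d=0
    if yaw is not None:
        d=(yaw-cy+90)%180-90
    print('t',round(s['t'],2),'pos',p.round(1),'jawyaw',cy.round(1),'zaxis',M[:,2].round(3),'q7',round(s['qpos'][6],2),'F',np.round(s['force'],1),'w',round(s['gripper_width'],3))
    print('offset cm',o.round(2),'twist',round(-np.radians(d),3),'dist',round(np.linalg.norm(o)*10))
if __name__=='__main__': go(*map(float,sys.argv[1:]))
E
python3 go.py 508.1 326.7 120 102.9
```

```text
t 1.9 pos [180.8 624.3 231.3] jawyaw 73.9 zaxis [ 0. -0. -1.] q7 -0.06 F [-0.1  0.2  0.2] w 0.999
offset cm [-39.72 -19.49  11.13] twist -0.507 dist 456
```

move_arm(
  steps=[
    {"offset":[-5,-2.4,0],"twist":-0.1},
    {"offset":[-10.4,-5.1,0.5],"twist":-0.2},
    {"offset":[-15.8,-7.8,1],"twist":-0.3},
    {"offset":[-21.2,-10.4,2],"twist":-0.4},
    {"offset":[-26.6,-13.1,3],"twist":-0.507},
  ],
  jaw=0.6,
  squeeze=30,
)

```text
t: 2.52
tool_pos: [401.3, 423.3, 201.4]
orientation: [-0.114, 0.993, 0.0, 0.0]
force: [0.5, 1.1, 0.6]
gripper_width: 0.597
```

```bash
python3 go.py 508.1 326.7 100 102.9
```

```text
t 2.52 pos [401.3 423.3 201.4] jawyaw 103.1 zaxis [ 0.001  0.001 -1.   ] q7 0.92 F [0.5 1.1 0.6] w 0.597
offset cm [ -8.21 -11.84  10.14] twist 0.004 dist 176
```

move_arm(
  steps=[
    {"offset":[-3,-4,2],"twist":0},
    {"offset":[-6,-8,5],"twist":0},
    {"offset":[-8,-11.6,8],"twist":0},
    {"offset":[-8,-11.6,10],"twist":0},
    {"offset":[-8,-11.6,10],"twist":0},
  ],
)

```text
t: 3.15
tool_pos: [503.0, 328.3, 99.7]
orientation: [-0.112, 0.994, -0.001, -0.002]
force: [-0.1, 0.1, -0.1]
gripper_width: 0.603
```

```bash
python3 - <<'E'
from h import *
from go import go
for n in ['scene','top']:
    a=snap(n,n+'1')
    r=(350,310,440,400) if n=='scene' else (130,130,230,220)
    cv2.imwrite(f'pics/{n}1c.png',cv2.resize(a[r[1]:r[3],r[0]:r[2]],None,fx=6,fy=6,interpolation=cv2.INTER_NEAREST))
go(508.1,326.7,36,102.9)
E
```

```text
t 3.25 pos [503.6 330.3 101.9] jawyaw 103.0 zaxis [ 0.     0.001 -1.   ] q7 1.16 F [-0.2  0.6  0.1] w 0.595
offset cm [-0.35 -0.46  6.59] twist 0.001 dist 66
```

View pics/scene1c.png

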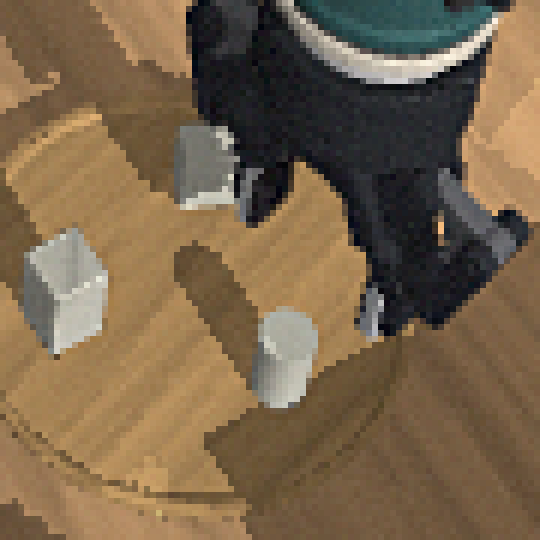

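View pics/top1c.png

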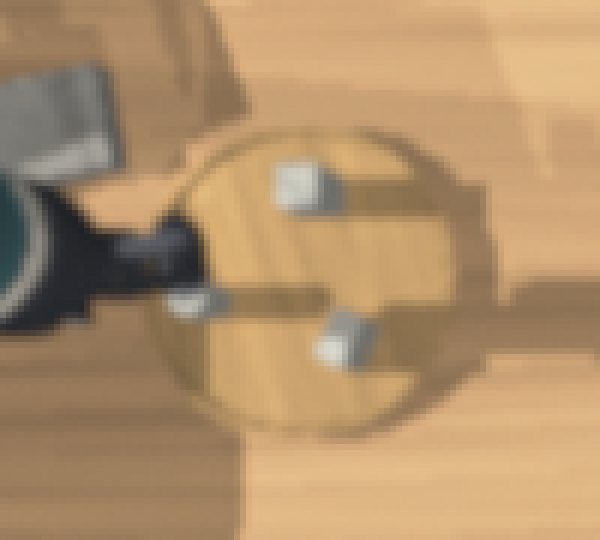

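move_arm(
  steps=[
    {"offset":[-0.35,-0.45,0],"twist":0},
    {"offset":[-0.35,-0.45,2.5],"twist":0},
    {"offset":[-0.35,-0.45,5],"twist":0},
    {"offset":[-0.35,-0.45,7.2],"twist":0},
    {"offset":[-0.35,-0.45,7.2],"twist":0},
  ],
)

```text
t: 3.88
tool_pos: [507.5, 325.5, 28.7]
orientation: [-0.113, 0.994, -0.001, -0.001]
force: [-0.4, 0.9, 0.1]
gripper_width: 0.602
```

```bash
python3 - <<'E'
from h import *
from go import go
go(508.1,326.7,29,102.9)
for n in ['scene']:
    a=snap(n,n+'2')
    r=(350,310,440,400) if n=='scene' else (130,130,230,220)
    cv2.imwrite(f'pics/{n}2c.png',cv2.resize(a[r[1]:r[3],r[0]:r[2]],None,fx=6,fy=6,interpolation=cv2.INTER_NEAREST))
go(508.1,326.7,29,102.9)
E
```

```text
t 3.88 pos [507.5 325.5  28.7] jawyaw 102.9 zaxis [-0.002 -0.001 -1.   ] q7 1.17 F [-0.4  0.9  0.1] w 0.602
offset cm [-0.08  0.11 -0.03] twist 0.001 dist 1
t 3.92 pos [508.3 326.   29.8] jawyaw 102.9 zaxis [ 0.  0. -1.] q7 1.17 F [-0.4  0.5  0. ] w 0.595
offset cm [0.   0.08 0.08] twist 0.0 dist 1
```

View pics/scene2c.png

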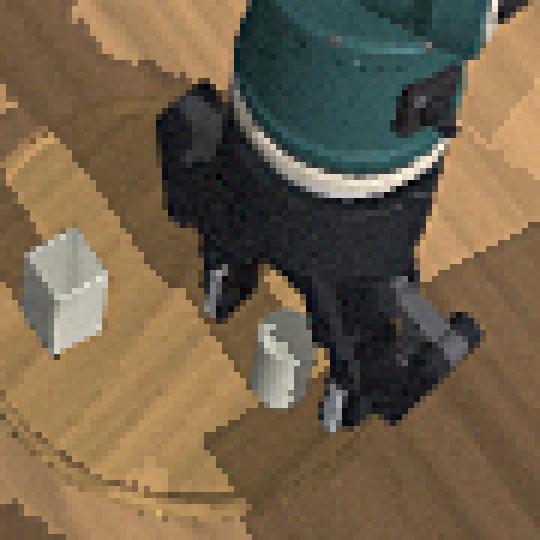

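move_arm(
  steps=[
    {"offset":[0,0.08,0.08],"twist":0},
    {"offset":[0,0.08,0.08],"twist":0},
    {"offset":[0,0.08,0.08],"twist":0},
    {"offset":[0,0.08,0.08],"twist":0},
    {"offset":[0,0.08,0.08],"twist":0},
  ],
  jaw=0.0,
  squeeze=40,
)

```text
t: 4.55
tool_pos: [508.7, 327.2, 29.9]
orientation: [-0.112, 0.994, 0.001, 0.001]
force: [-2.0, -0.4, 6.4]
gripper_width: 0.243
```

```bash
python3 go.py 553.4 0.3 175
```

```text
t 4.55 pos [508.7 327.2  29.9] jawyaw 102.9 zaxis [ 0.002  0.002 -1.   ] q7 1.17 F [-2.  -0.4  6.4] w 0.243
offset cm [  2.92 -32.85 -14.55] twist -0.0 dist 360
```

move_arm(
  steps=[
    {"offset":[0,0,-3],"twist":0},
    {"offset":[0,0,-7],"twist":0},
    {"offset":[0,0,-11],"twist":0},
    {"offset":[0,-2,-14],"twist":0},
    {"offset":[0.5,-6,-14.5],"twist":0},
  ],
)

```text
t: 5.18
tool_pos: [517.5, 268.8, 176.3]
orientation: [-0.114, 0.993, 0.001, 0.002]
force: [0.5, -0.7, -0.9]
gripper_width: 0.242
```

```bash
python3 - <<'E'
from h import *
from go import go
a=snap('scene','scene3')
r=(350,260,440,350)
cv2.imwrite(f'pics/scene3c.png',cv2.resize(a[r[1]:r[3],r[0]:r[2]],None,fx=6,fy=6,interpolation=cv2.INTER_NEAREST))
go(553.4,0.3,175)
E
```

```text
t 5.22 pos [518.6 260.2 175.6] jawyaw 102.6 zaxis [ 0.003 -0.003 -1.   ] q7 1.27 F [ 0.4 -5.4 -1. ] w 0.238
offset cm [  2.27 -26.12   0.14] twist -0.0 dist 262
```

View pics/scene3c.png

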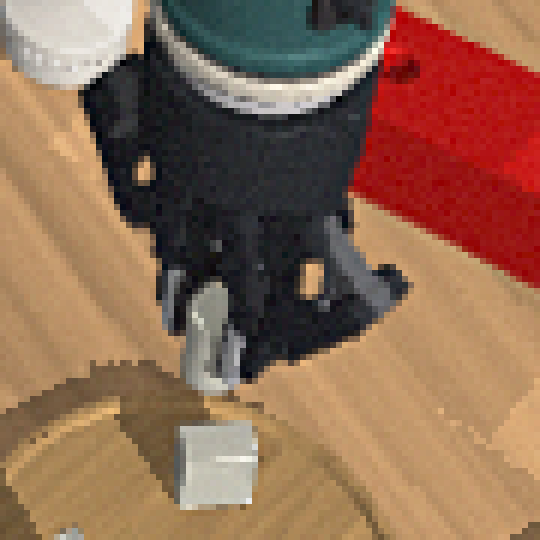

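move_arm(
  steps=[
    {"offset":[0.5,-5.5,0],"twist":0},
    {"offset":[1,-11,0],"twist":0},
    {"offset":[1.4,-16.5,0],"twist":0},
    {"offset":[1.9,-22,0],"twist":0},
    {"offset":[2.2,-25.6,0],"twist":0},
  ],
)

```text
t: 5.85
tool_pos: [552.1, 9.1, 173.6]
orientation: [-0.111, 0.994, -0.0, -0.0]
force: [-0.4, -0.6, 0.1]
gripper_width: 0.235
```

```bash
python3 - <<'E'
from h import *
from go import go
for n in ['scene','top']:
    a=snap(n,n+'4')
    r=(270,200,370,300) if n=='scene' else (220,120,320,220)
    cv2.imwrite(f'pics/{n}4c.png',cv2.resize(a[r[1]:r[3],r[0]:r[2]],None,fx=6,fy=6,interpolation=cv2.INTER_NEAREST))
manip.recognise('tube','top')
go(553.4,0.3,150)
E
```

```text
t 6.0 pos [552.2   9.8 173.5] jawyaw 102.6 zaxis [ 0.    -0.001 -1.   ] q7 1.75 F [-0.1 -0.1 -1.2] w 0.237
offset cm [ 0.09 -0.95  2.35] twist -0.0 dist 25
```

View pics/scene4c.png

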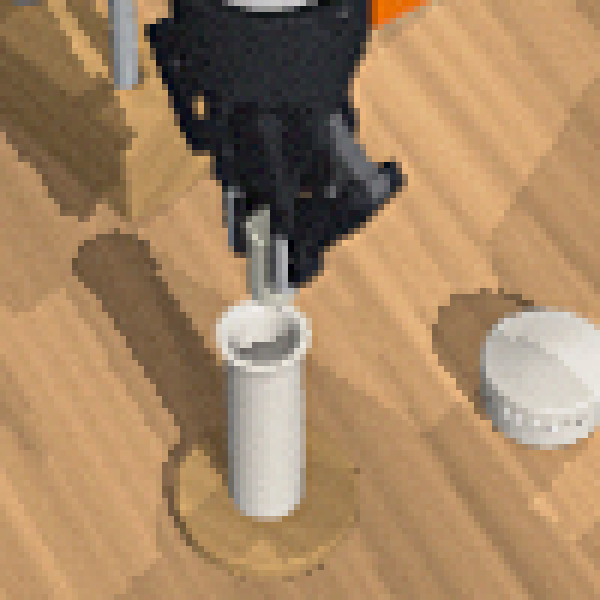

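View pics/top4c.png

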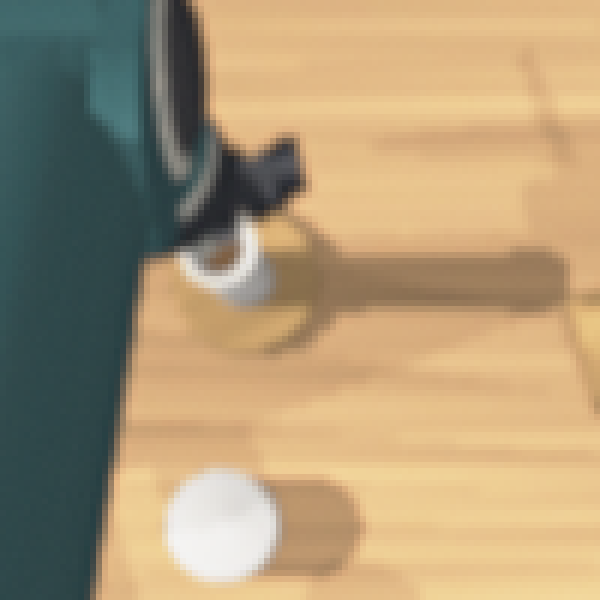

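move_arm(
  steps=[
    {"offset":[0.1,-0.95,0],"twist":0},
    {"offset":[0.1,-0.95,1],"twist":0},
    {"offset":[0.1,-0.95,2.2],"twist":0},
    {"offset":[0.1,-0.95,2.2],"twist":0},
    {"offset":[0.1,-0.95,2.2],"twist":0},
  ],
)

```text
t: 6.62
tool_pos: [553.3, 3.3, 151.3]
orientation: [-0.113, 0.994, 0.0, -0.0]
force: [-0.3, -0.3, 0.6]
gripper_width: 0.242
```

```bash
python3 - <<'E'
from fit import *
from go import go
go(553.4,0.3,121)
for n in ['scene','top']:
    a=snap(n,n+'5')
    r=(280,220,350,300) if n=='scene' else (220,130,290,200)
    k=8; b=cv2.resize(a[r[1]:r[3],r[0]:r[2]],None,fx=k,fy=k,interpolation=cv2.INTER_NEAREST)
    s=manip.read_state()['tool_pos']
    if n=='scene':
        cc=b.copy()
        def ring(x,y,z,rad,col):
            t=np.linspace(0,2*np.pi,60); q=proj(n,np.c_[x+rad*np.cos(t),y+rad*np.sin(t),0*t+z])
            q=((q+0.5-np.array(r[:2]))*k).astype(np.int32); cv2.polylines(cc,[q],True,col,1)
        ring(553.4,.3,120,20.5,(0,0,255)); ring(553.4,.3,12,42,(0,0,255))
        ring(s[0],s[1],s[2]-17.8,11,(0,255,0)); ring(s[0],s[1],s[2]+22.2,11,(0,255,0))
        b=cc
    cv2.imwrite(f'pics/{n}5c.png',b)
go(553.4,0.3,121)
E
```

```text
t 6.62 pos [553.3   3.3 151.3] jawyaw 102.9 zaxis [-0.  0. -1.] q7 1.78 F [-0.3 -0.3  0.6] w 0.242
offset cm [ 0.06 -0.3   3.03] twist -0.0 dist 30
t 6.72 pos [553.6   3.2 151.7] jawyaw 102.9 zaxis [ 0.001  0.    -1.   ] q7 1.78 F [-0.   1.  -0.8] w 0.24
offset cm [ 0.08 -0.27  3.07] twist -0.0 dist 31
```

View pics/scene5c.png

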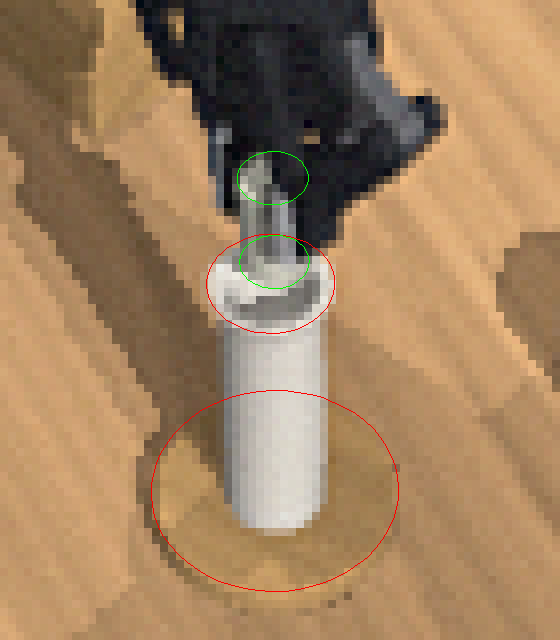

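move_arm(
  steps=[
    {"offset":[0.07,-0.24,0],"twist":0},
    {"offset":[0.07,-0.24,0.6],"twist":0},
    {"offset":[0.07,-0.24,1.2],"twist":0},
    {"offset":[0.07,-0.24,1.7],"twist":0},
    {"offset":[0.07,-0.24,1.7],"twist":0},
  ],
)

```text
t: 7.35
tool_pos: [552.8, 0.5, 133.8]
orientation: [-0.112, 0.994, 0.0, -0.001]
force: [-0.7, 0.6, -1.2]
gripper_width: 0.242
```

```bash
python3 go.py 553.4 0.8 125
```

```text
t 7.35 pos [5.528e+02 5.000e-01 1.338e+02] jawyaw 102.9 zaxis [-0.001 -0.    -1.   ] q7 1.78 F [-0.7  0.6 -1.2] w 0.242
offset cm [-0.07  0.02  0.88] twist -0.0 dist 9
```

move_arm(
  steps=[
    {"offset":[0,0,0.3],"twist":0},
    {"offset":[0,0,0.6],"twist":0},
    {"offset":[0,0,0.9],"twist":0},
    {"offset":[0,0,0.9],"twist":0},
    {"offset":[0,0,0.9],"twist":0},
  ],
)

```text
t: 7.98
tool_pos: [553.3, 0.5, 125.6]
orientation: [-0.112, 0.994, 0.0, 0.0]
force: [0.1, -0.7, -0.8]
gripper_width: 0.237
```

```bash
python3 - <<'E'
from h import *
from go import go
go(553.4,0.3,125)
for n in ['scene','top']:
    a=snap(n,n+'6')
    r=(280,220,350,300) if n=='scene' else (220,130,290,200)
    cv2.imwrite(f'pics/{n}6c.png',cv2.resize(a[r[1]:r[3],r[0]:r[2]],None,fx=7,fy=7,interpolation=cv2.INTER_NEAREST))
go(553.4,0.3,125)
E
```

```text
t 7.97 pos [5.533e+02 5.000e-01 1.256e+02] jawyaw 102.9 zaxis [ 0.  0. -1.] q7 1.79 F [ 0.1 -0.7 -0.8] w 0.237
offset cm [-0.01 -0.02  0.06] twist -0.0 dist 1
t 8.07 pos [5.533e+02 5.000e-01 1.256e+02] jawyaw 102.9 zaxis [ 0.  0. -1.] q7 1.79 F [-0.7 -0.5 -0.5] w 0.245
offset cm [-0.   -0.02  0.06] twist -0.0 dist 1
```

View pics/scene6c.png

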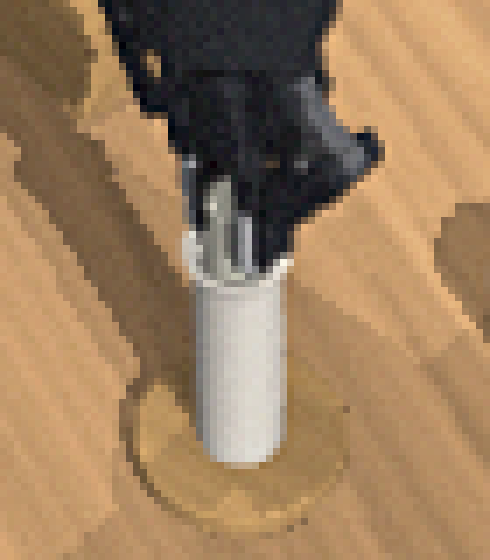

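View pics/top6c.png

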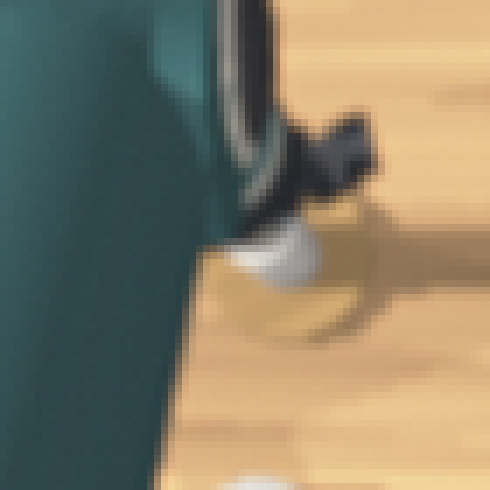

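move_arm(
  steps=[
    {"offset":[0,0,0.15],"twist":0},
    {"offset":[0,0,0.3],"twist":0},
    {"offset":[0,0,0.3],"twist":0},
    {"offset":[0,0,0.3],"twist":0},
    {"offset":[0,0,0.3],"twist":0},
  ],
)

```text
t: 8.7
tool_pos: [553.3, 0.5, 122.6]
orientation: [-0.112, 0.994, 0.0, 0.0]
force: [0.9, -0.8, -1.5]
gripper_width: 0.241
```

```bash
python3 go.py 553.4 0.3 125
```

```text
t 8.7 pos [5.533e+02 5.000e-01 1.226e+02] jawyaw 102.9 zaxis [ 0.  0. -1.] q7 1.79 F [ 0.9 -0.8 -1.5] w 0.241
offset cm [-0.01 -0.02 -0.24] twist -0.0 dist 2
```

move_arm(
  steps=[
    {"offset":[0,0,0],"twist":0},
    {"offset":[0,0,0],"twist":0},
    {"offset":[0,0,0],"twist":0},
    {"offset":[0,0,0],"twist":0},
    {"offset":[0,0,0],"twist":0},
  ],
  jaw=0.5,
)

```text
t: 9.32
tool_pos: [553.2, 0.5, 122.5]
orientation: [-0.112, 0.994, 0.0, 0.0]
force: [-0.4, 0.5, 0.1]
gripper_width: 0.5
```

move_arm(
  steps=[
    {"offset":[0,0,-2],"twist":0},
    {"offset":[0,0,-5],"twist":0},
    {"offset":[0,0,-9],"twist":0},
    {"offset":[0,-4,-12],"twist":0},
    {"offset":[0,-9,-12],"twist":0},
  ],
)

```text
t: 9.95
tool_pos: [575.3, -87.1, 245.8]
orientation: [-0.114, 0.993, -0.0, 0.003]
force: [1.8, 0.5, -0.8]
gripper_width: 0.497
```

```bash
python3 - <<'E'
from h import *
from go import go
for n in ['scene','top']:
    a=snap(n,n+'7')
    r=(280,230,350,300) if n=='scene' else (220,130,290,200)
    cv2.imwrite(f'pics/{n}7c.png',cv2.resize(a[r[1]:r[3],r[0]:r[2]],None,fx=7,fy=7,interpolation=cv2.INTER_NEAREST))
go(533,-301,180,14)
E
```

```text
t 10.05 pos [573.8 -94.2 243.4] jawyaw 102.4 zaxis [ 0.002 -0.004 -1.   ] q7 1.94 F [ 0.   0.2 -0.1] w 0.496
offset cm [  8.43 -19.3    6.41] twist 1.543 dist 220
```

View pics/scene7c.png

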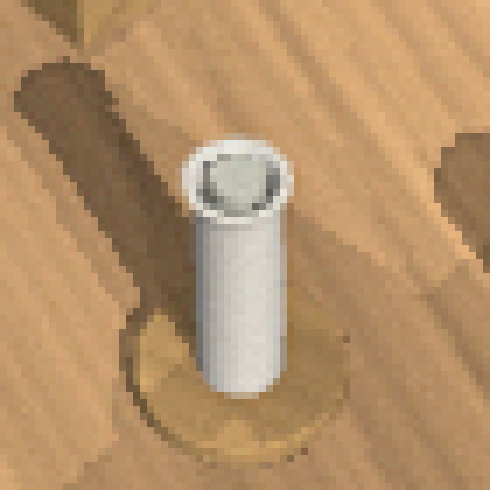

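View pics/top7c.png

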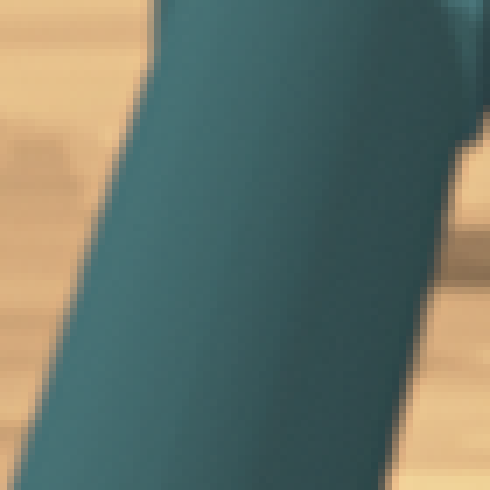

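```bash
python3 - <<'E'
from fit import *
s1=np.array((250,165));t2=np.array((290,140))
from scipy.optimize import least_squares
import itertools
def draw(n,o,base,tilt,f):
    im=cv2.imread(f'pics/{n}0.png'); b=cv2.resize(im[o[1]:o[1]+75,o[0]:o[0]+100],None,fx=8,fy=8,interpolation=cv2.INTER_NEAREST)
    ax=np.array([tilt[0],tilt[1],1]); ax/=np.linalg.norm(ax); t=np.linspace(0,2*np.pi,60)
    for L,r,c in [(50,7,(0,255,255)),(80,7,(0,255,255)),(80,13,(0,0,255)),(125,13,(0,0,255))]:
        P=np.array(base)+ax*L+np.c_[r*np.cos(t),r*np.sin(t),0*t]
        q=((proj(n,P)+.5-o)*8).astype(np.int32); cv2.polylines(b,[q],True,c,1)
    # block
    a=np.radians(14.1); X=np.array([np.cos(a),np.sin(a)]);Y=np.array([-np.sin(a),np.cos(a)])
    C=np.array([523.1,-261.9])
    P=[[*(C+sx*30*X+sy*75*Y),60] for sx,sy in [(1,1),(1,-1),(-1,-1),(-1,1)]]
    q=((proj(n,P)+.5-o)*8).astype(np.int32); cv2.polylines(b,[q],True,(255,0,0),1)
    for s in (40,-40):
        h=C+s*Y; P=np.c_[h[0]+8.5*np.cos(t),h[1]+8.5*np.sin(t),0*t+60]
        q=((proj(n,P)+.5-o)*8).astype(np.int32); cv2.polylines(b,[q],True,(255,0,0),1)
    cv2.imwrite(f,b)
draw('scene',s1,(532.8,-300.7,10),(0,0),'pics/ds.png'); draw('top',t2,(532.8,-300.7,10),(0,0),'pics/dt.png')
E
```

```text
Traceback (most recent call last):
numpy._core._exceptions._UFuncOutputCastingError: Cannot cast ufunc 'divide' output from dtype('float64') to dtype('int64') with casting rule 'same_kind'
```

```bash
cat > dr.py <<'E'
from fit import *
s1=np.array((250,165));t2=np.array((290,140))
C=np.array([523.1,-261.9]); A=14.1
def draw(n,o,base,tilt,f,src=None):
    im=cv2.imread(src or f'pics/{n}0.png'); b=cv2.resize(im[o[1]:o[1]+75,o[0]:o[0]+100],None,fx=8,fy=8,interpolation=cv2.INTER_NEAREST)
    ax=np.array([tilt[0],tilt[1],1.]); ax/=np.linalg.norm(ax); t=np.linspace(0,2*np.pi,60)
    for L,r,c in [(50,7,(0,255,255)),(80,7,(0,255,255)),(80,13,(0,0,255)),(125,13,(0,0,255))]:
        P=np.array(base)+ax*L+np.c_[r*np.cos(t),r*np.sin(t),0*t]
        q=((proj(n,P)+.5-o)*8).astype(np.int32); cv2.polylines(b,[q],True,c,1)
    a=np.radians(A); X=np.array([np.cos(a),np.sin(a)]);Y=np.array([-np.sin(a),np.cos(a)])
    P=[[*(C+sx*30*X+sy*75*Y),60] for sx,sy in [(1,1),(1,-1),(-1,-1),(-1,1)]]
    q=((proj(n,P)+.5-o)*8).astype(np.int32); cv2.polylines(b,[q],True,(255,0,0),1)
    for s in (40,-40):
        h=C+s*Y; P=np.c_[h[0]+8.5*np.cos(t),h[1]+8.5*np.sin(t),0*t+60]
        q=((proj(n,P)+.5-o)*8).astype(np.int32); cv2.polylines(b,[q],True,(255,0,0),1)
    cv2.imwrite(f,b)
if __name__=='__main__':
    draw('scene',s1,(532.8,-300.7,10),(0,0),'pics/ds.png'); draw('top',t2,(532.8,-300.7,10),(0,0),'pics/dt.png')
E
python3 dr.py
```

```text
(no output)
```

View pics/ds.png

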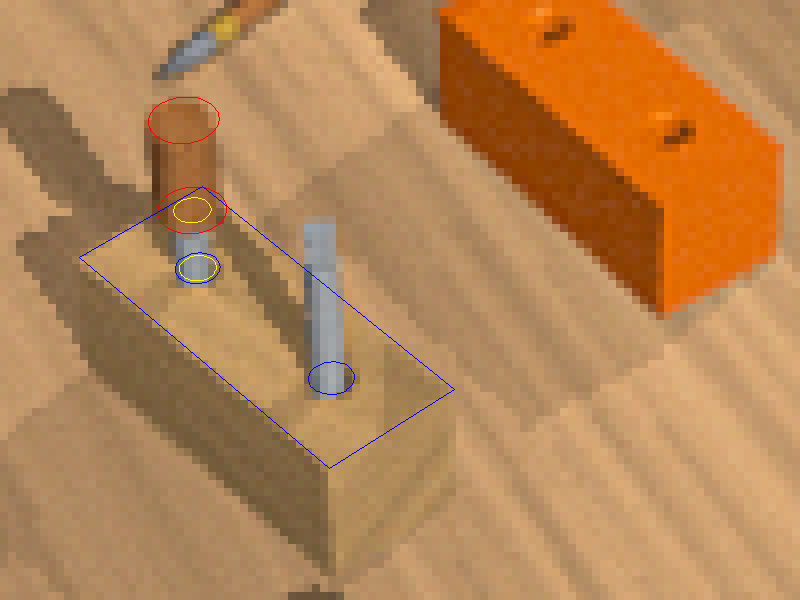

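View pics/dt.png

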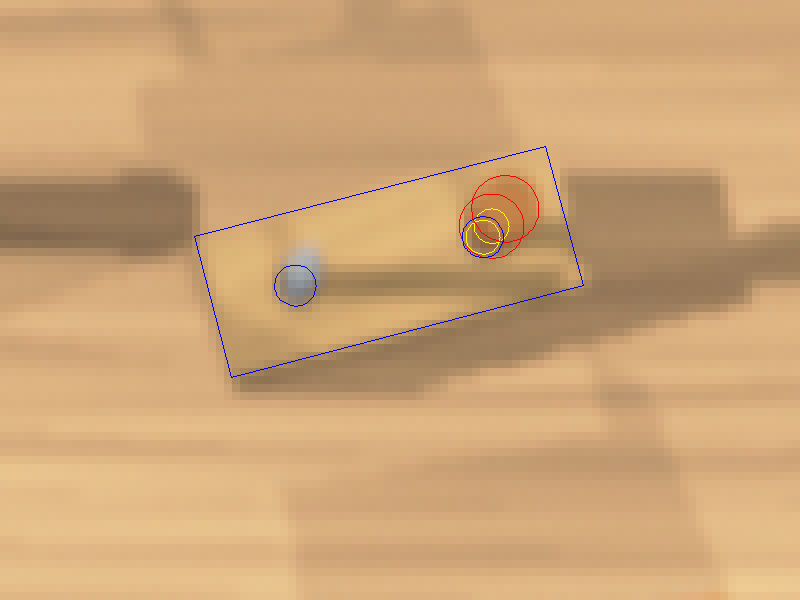

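```bash
python3 go.py 532.8 -301.5 180 104
```

```text
t 10.05 pos [573.8 -94.2 243.4] jawyaw 102.4 zaxis [ 0.002 -0.004 -1.   ] q7 1.94 F [ 0.   0.2 -0.1] w 0.496
offset cm [  8.46 -19.34   6.41] twist -0.028 dist 221
```

move_arm(
  steps=[
    {"offset":[2,-4.3,0],"twist":0},
    {"offset":[4,-8.6,1],"twist":0},
    {"offset":[6,-13,3],"twist":0},
    {"offset":[8,-17,4.5],"twist":0},
    {"offset":[8.4,-19.2,5.5],"twist":0},
  ],
  jaw=0.6,
)

```text
t: 10.68
tool_pos: [532.3, -295.9, 186.5]
orientation: [-0.11, 0.994, -0.0, -0.001]
force: [0.5, 0.2, 0.0]
gripper_width: 0.605
```

```bash
python3 - <<'E'
from h import *
from go import go
manip.snapshot('scene');manip.snapshot('scene')
a=snap('scene','scene8')
r=(240,140,330,240)
cv2.imwrite(f'pics/scene8c.png',cv2.resize(a[r[1]:r[3],r[0]:r[2]],None,fx=6,fy=6,interpolation=cv2.INTER_NEAREST))
go(532.8,-301.5,94,104)
E
```

```text
t 10.82 pos [ 533.5 -293.7  186.7] jawyaw 102.8 zaxis [-0.002  0.001 -1.   ] q7 2.34 F [-0.5  1.   0.5] w 0.596
offset cm [ 0.22 -0.76  9.27] twist -0.021 dist 93
```

View pics/scene8c.png

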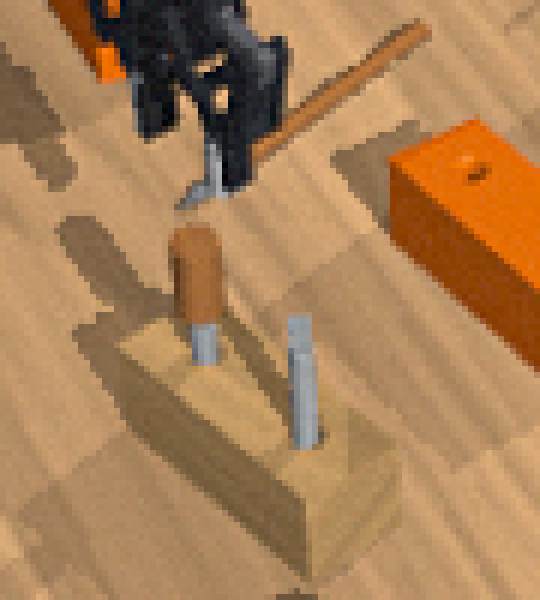

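move_arm(
  steps=[
    {"offset":[0.2,-0.75,0.5],"twist":-0.02},
    {"offset":[0.2,-0.75,3],"twist":-0.02},
    {"offset":[0.2,-0.75,6],"twist":-0.02},
    {"offset":[0.2,-0.75,9.2],"twist":-0.02},
    {"offset":[0.2,-0.75,9.2],"twist":-0.02},
  ],
)

```text
t: 11.45
tool_pos: [532.9, -298.9, 93.4]
orientation: [-0.123, 0.992, 0.002, -0.002]
force: [0.2, 0.9, 0.6]
gripper_width: 0.603
```

```bash
python3 - <<'E'
from h import *
from go import go
manip.snapshot('scene');manip.snapshot('scene')
a=snap('scene','scene9')
r=(240,140,330,240)
cv2.imwrite(f'pics/scene9c.png',cv2.resize(a[r[1]:r[3],r[0]:r[2]],None,fx=6,fy=6,interpolation=cv2.INTER_NEAREST))
go(532.8,-301.5,94,104)
E
```

```text
t 11.6 pos [ 535.2 -301.    97. ] jawyaw 104.1 zaxis [ 0.002 -0.001 -1.   ] q7 2.4 F [ 0.8 -0.   0.9] w 0.602
offset cm [0.24 0.01 0.3 ] twist 0.002 dist 4
```

View pics/scene9c.png

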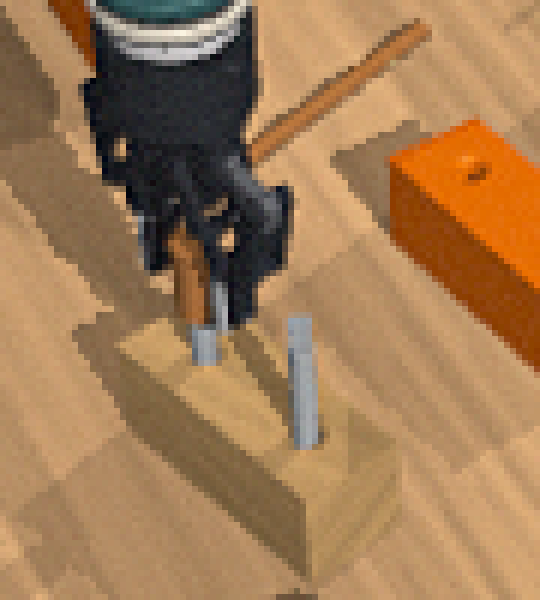

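move_arm(
  steps=[
    {"offset":[0.2,0,0.2],"twist":0},
    {"offset":[0.2,0,0.2],"twist":0},
    {"offset":[0.2,0,0.2],"twist":0},
    {"offset":[0.2,0,0.2],"twist":0},
    {"offset":[0.2,0,0.2],"twist":0},
  ],
)

```text
t: 12.22
tool_pos: [532.1, -301.4, 93.5]
orientation: [-0.122, 0.992, -0.0, 0.0]
force: [-0.2, 0.2, 0.3]
gripper_width: 0.597
```

```bash
python3 go.py 532.8 -301.5 94 104
```

```text
t 12.22 pos [ 532.1 -301.4   93.5] jawyaw 104.0 zaxis [ 0. -0. -1.] q7 2.4 F [-0.2  0.2  0.3] w 0.597
offset cm [-0.07 -0.03 -0.05] twist 0.001 dist 1
```

move_arm(
  steps=[
    {"offset":[0,0,0],"twist":0},
    {"offset":[0,0,0],"twist":0},
    {"offset":[0,0,0],"twist":0},
    {"offset":[0,0,0],"twist":0},
    {"offset":[0,0,0],"twist":0},
  ],
  jaw=0.0,
  squeeze=90,
)

```text
t: 12.85
tool_pos: [532.2, -301.5, 93.6]
orientation: [-0.122, 0.992, -0.0, 0.0]
force: [-0.1, 0.6, 2.6]
gripper_width: 0.269
```

```bash
python3 go.py 532.8 -301.5 94 104
```

```text
t 12.85 pos [ 532.2 -301.5   93.6] jawyaw 104.0 zaxis [ 0. -0. -1.] q7 2.4 F [-0.1  0.6  2.6] w 0.269
offset cm [-0.06 -0.01 -0.04] twist 0.001 dist 1
```

move_arm(
  steps=[
    {"offset":[0,0,-2],"twist":0},
    {"offset":[0,0,-5],"twist":0},
    {"offset":[0,0,-8.5],"twist":0},
    {"offset":[0,0,-12],"twist":0},
    {"offset":[0,0,-14.5],"twist":0},
  ],
)

```text
t: 13.48
tool_pos: [532.2, -301.5, 241.4]
orientation: [-0.122, 0.993, -0.0, 0.001]
force: [0.1, -1.3, -2.9]
gripper_width: 0.271
```

```bash
python3 - <<'E'
from h import *
from go import go
manip.snapshot('scene');manip.snapshot('scene')
for n in ['scene','top']:
    a=snap(n,n+'10')
    r=(230,110,330,240) if n=='scene' else (290,120,390,200)
    cv2.imwrite(f'pics/{n}10c.png',cv2.resize(a[r[1]:r[3],r[0]:r[2]],None,fx=5,fy=5,interpolation=cv2.INTER_NEAREST))
go(553.4,0.3,240)
E
```

```text
t 13.68 pos [ 531.8 -301.2  238.7] jawyaw 104.1 zaxis [ 0.  0. -1.] q7 2.36 F [ 0.8 -0.2 -1.9] w 0.27
offset cm [-9.42 28.72 -0.12] twist -0.0 dist 302
```

View pics/scene10c.png

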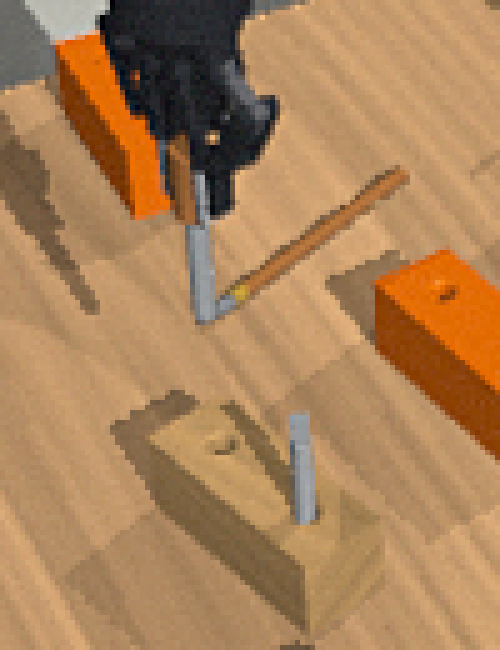

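View pics/top10c.png

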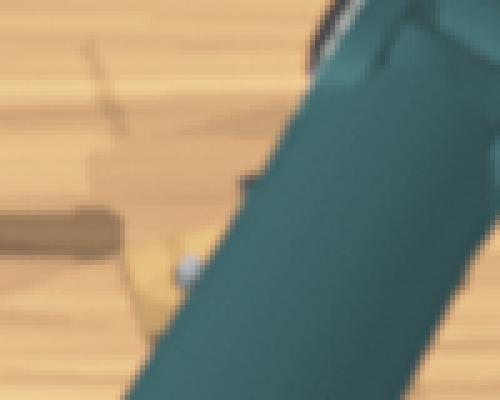

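```bash
python3 - <<'E'
from fit import *
o=np.array((230,110)); im=cv2.imread('pics/scene10.png'); b=cv2.resize(im[110:240,230:330],None,fx=6,fy=6,interpolation=cv2.INTER_NEAREST)
t=np.linspace(0,2*np.pi,60)
for L,r in [(0,7),(80,7),(80,13)]:
    P=np.array([531.8,-301.2,155.1+L])+np.c_[r*np.cos(t),r*np.sin(t),0*t]
    cv2.polylines(b,[((proj('scene',P)+.5-o)*6).astype(np.int32)],True,(0,255,255),1)
P=np.array([532.8,-300.7,60])+np.c_[8.5*np.cos(t),8.5*np.sin(t),0*t]
cv2.polylines(b,[((proj('scene',P)+.5-o)*6).astype(np.int32)],True,(255,0,0),1)
cv2.imwrite('pics/s10o.png',b)
E
```

```text
(no output)
```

View pics/s10o.png

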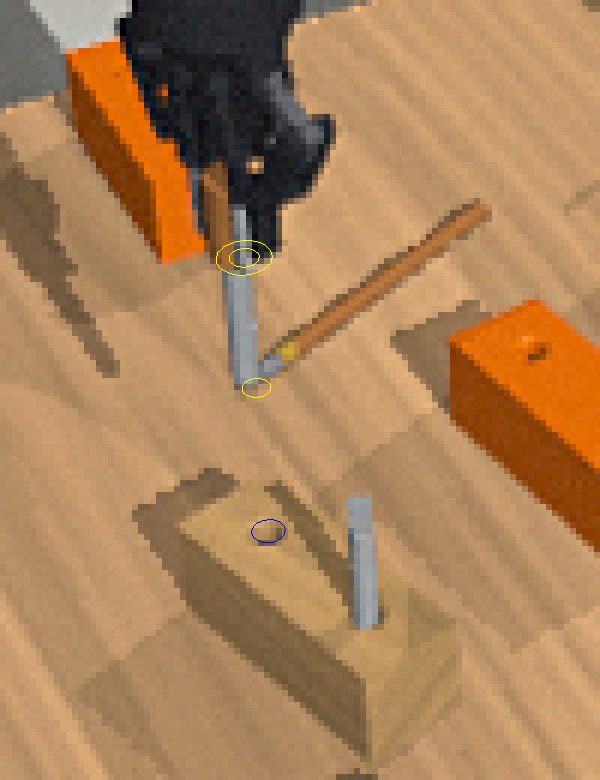

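```bash
python3 - <<'E'
from fit import *
o=np.array((230,110)); q=lambda u,v:(np.array((u,v))/6-.5+o)
print(atz('scene',[q(246,386),q(257,388)],155).round(1))
o5=np.array((280,220));
print(proj('scene',[[532,-301,155],[542,-301,155],[532,-291,155],[532,-301,165]]).round(2))
E
```

```text
[[ 535.7 -305.   155. ]
 [ 531.6 -301.1  155. ]]
[[272.21 174.23]
 [269.06 175.29]
 [273.61 176.21]
 [271.96 171.62]]
```

move_arm(
  steps=[
    {"offset":[-1.9,5.7,0],"twist":0},
    {"offset":[-3.8,11.4,0],"twist":0},
    {"offset":[-5.7,17.1,0],"twist":0},
    {"offset":[-7.6,22.8,0],"twist":0},
    {"offset":[-9.2,28.5,0],"twist":0},
  ],
)

```text
t: 14.3
tool_pos: [551.1, -0.6, 237.0]
orientation: [-0.122, 0.992, 0.0, -0.001]
force: [1.6, 0.5, -1.3]
gripper_width: 0.274
```

```bash
python3 - <<'E'
from h import *
from go import go
for i in range(4): manip.snapshot('scene')
go(551.4,0.3,215)
for n in ['scene','top']:
    a=snap(n,n+'11')
    r=(270,180,370,300) if n=='scene' else (220,120,300,200)
    cv2.imwrite(f'pics/{n}11c.png',cv2.resize(a[r[1]:r[3],r[0]:r[2]],None,fx=6,fy=6,interpolation=cv2.INTER_NEAREST))
go(551.4,0.3,215)
E
```

```text
t 14.5 pos [551.1  -1.2 237. ] jawyaw 104.2 zaxis [-0.003 -0.    -1.   ] q7 1.79 F [-0.1 -0.7 -1.3] w 0.27
offset cm [-0.07  0.14  2.2 ] twist -0.0 dist 22
t 14.6 pos [551.5  -3.9 237.5] jawyaw 104.0 zaxis [-0.002 -0.001 -1.   ] q7 1.79 F [ 0.   0.2 -1.3] w 0.273
offset cm [-0.1   0.41  2.25] twist -0.0 dist 23
```

View pics/scene11c.png

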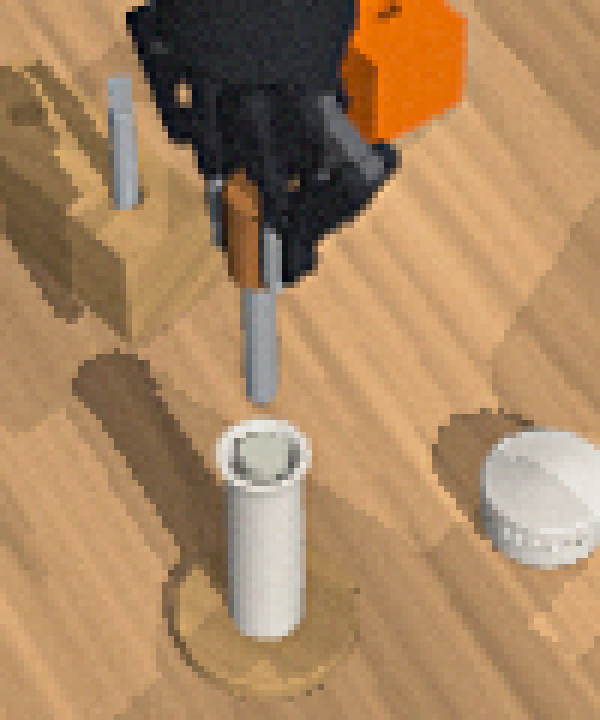

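View pics/top11c.png

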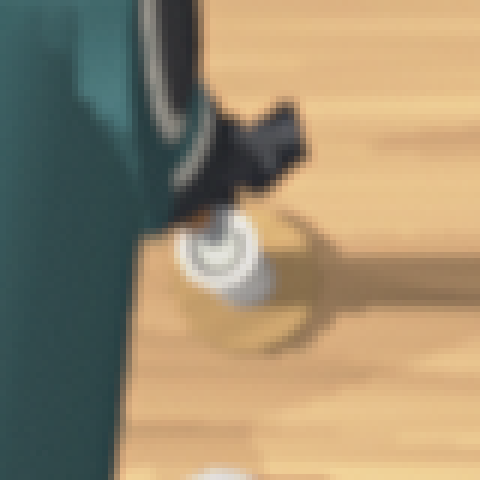

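```bash
python3 - <<'E'
from fit import *
print('scene end',atz('scene',[(313.2,245.9)],153.6).round(1), 'rim',atz('scene',[(313.5,255.3)],120).round(1))
print(proj('scene',[[553.4,.3,153.6]]), proj('top',[[553.4,.3,153.6],[553.4,.3,120],[551.3,-1,153.6]]).round(2))
o=np.array((220,120))
print('top end', atz('top',[np.array((213,230))/6-.5+o],153.6).round(1),'rim',atz('top',[np.array((217,250))/6-.5+o],120).round(1))
b=cv2.resize(cv2.imread('pics/top11.png')[145:175,240:275],None,fx=18,fy=18,interpolation=cv2.INTER_NEAREST); cv2.imwrite('pics/t11z.png',b)
from go import go
go(551.4,0.3,215)
E
```

```text
scene end [[552.8  -0.8 153.6]] rim [[553.7   1.6 120. ]]
[[313.19297125 246.28605501]] [[254.06 158.67]
 [255.66 160.56]
 [254.49 159.36]]
top end [[555.9  -2.5 153.6]] rim [[5.515e+02 3.000e-01 1.200e+02]]
t 14.6 pos [551.5  -3.9 237.5] jawyaw 104.0 zaxis [-0.002 -0.001 -1.   ] q7 1.79 F [ 0.   0.2 -1.3] w 0.273
offset cm [-0.1   0.41  2.25] twist -0.0 dist 23
```

View pics/t11z.png

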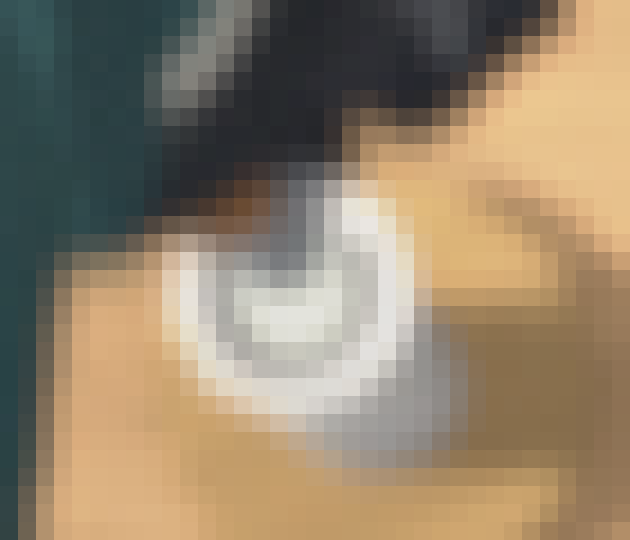

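move_arm(
  steps=[
    {"offset":[0.05,0.4,0.2],"twist":0},
    {"offset":[0.05,0.4,1.2],"twist":0},
    {"offset":[0.05,0.4,2.2],"twist":0},
    {"offset":[0.05,0.4,2.2],"twist":0},
    {"offset":[0.05,0.4,2.2],"twist":0},
  ],
)

```text
t: 15.22
tool_pos: [550.8, 1.0, 216.5]
orientation: [-0.122, 0.993, -0.0, -0.0]
force: [-0.9, -0.1, 0.2]
gripper_width: 0.269
```

```bash
python3 - <<'E'
from h import *
from go import go
for i in range(2): manip.snapshot('scene')
go(551.4,0.3,215)
for n in ['scene','top']:
    a=snap(n,n+'12')
    r=(285,220,345,300) if n=='scene' else (230,140,280,180)
    cv2.imwrite(f'pics/{n}12c.png',cv2.resize(a[r[1]:r[3],r[0]:r[2]],None,fx=10 if n=='scene' else 12,fy=10 if n=='scene' else 12,interpolation=cv2.INTER_NEAREST)[:600])
go(551.4,0.3,215)
E
```

```text
t 15.32 pos [551.    1.1 216.8] jawyaw 104.0 zaxis [ 0.001  0.    -1.   ] q7 1.79 F [-0.5 -0.7 -0.6] w 0.27
offset cm [-0.02 -0.09  0.18] twist -0.0 dist 2
t 15.43 pos [550.9   1.2 216.8] jawyaw 104.0 zaxis [ 0.001  0.    -1.   ] q7 1.79 F [ 0.2 -0.3 -1.5] w 0.269
offset cm [-0.03 -0.1   0.18] twist -0.0 dist 2
```

View pics/scene12c.png

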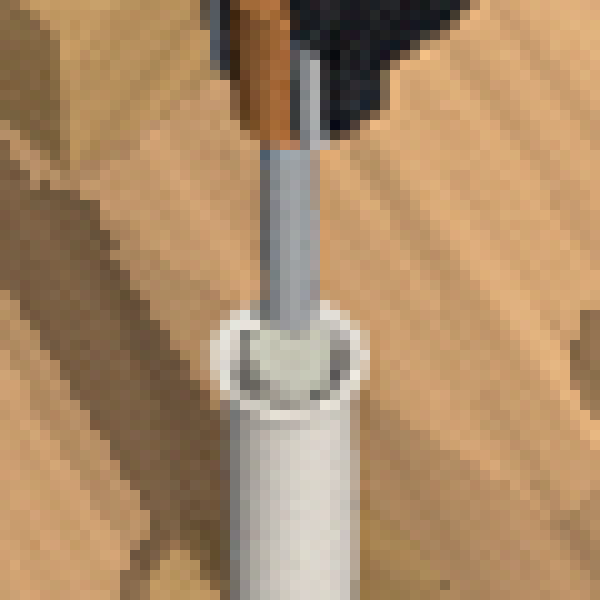

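View pics/top12c.png

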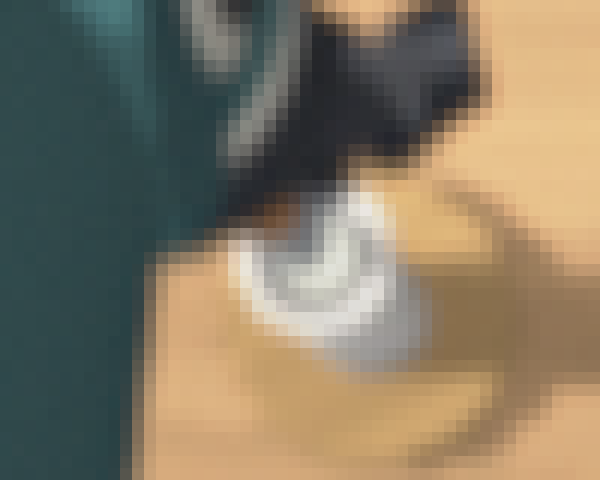

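move_arm(
  steps=[
    {"offset":[0,0,0.4],"twist":0},
    {"offset":[0,0,0.8],"twist":0},
    {"offset":[0,0,1.2],"twist":0},
    {"offset":[0,0,1.5],"twist":0},
    {"offset":[0,0,1.5],"twist":0},
  ],
)

```text
t: 16.05
tool_pos: [550.8, 1.2, 201.5]
orientation: [-0.122, 0.992, 0.0, 0.0]
force: [0.2, 0.2, 2.5]
gripper_width: 0.271
```

move_arm(
  steps=[
    {"offset":[0,0,0.1],"twist":0},
    {"offset":[0,0,0.2],"twist":0},
    {"offset":[0,0,0.3],"twist":0},
    {"offset":[0,0,0.4],"twist":0},
    {"offset":[0,0,0.5],"twist":0},
  ],
)

```text
t: 16.68
tool_pos: [550.8, 1.2, 196.5]
orientation: [-0.122, 0.992, 0.0, 0.0]
force: [-0.9, -0.8, 3.6]
gripper_width: 0.266
```

move_arm(
  steps=[
    {"offset":[0,0,0.2],"twist":0},
    {"offset":[0,0,0.4],"twist":0},
    {"offset":[0,0,0.6],"twist":0},
    {"offset":[0,0,0.8],"twist":0},
    {"offset":[0,0,1.0],"twist":0},
  ],
)

```text
t: 17.3
tool_pos: [550.7, 1.2, 186.4]
orientation: [-0.122, 0.992, 0.0, 0.0]
force: [-0.1, 0.2, 3.1]
gripper_width: 0.269
```

move_arm(
  steps=[
    {"offset":[0,0,0.15],"twist":0},
    {"offset":[0,0,0.3],"twist":0},
    {"offset":[0,0,0.45],"twist":0},
    {"offset":[0,0,0.55],"twist":0},
    {"offset":[0,0,0.6],"twist":0},
  ],
)

```text
t: 17.92
tool_pos: [550.7, 1.1, 180.4]
orientation: [-0.122, 0.992, 0.0, 0.0]
force: [-0.1, 0.2, 3.7]
gripper_width: 0.274
```

```bash
python3 - <<'E'
from h import *
from go import go
a=snap('scene','scene13')
r=(285,200,345,260)
cv2.imwrite(f'pics/scene13c.png',cv2.resize(a[r[1]:r[3],r[0]:r[2]],None,fx=8,fy=8,interpolation=cv2.INTER_NEAREST))
go(550.9,1.2,180.6)
E
```

```text
t 17.98 pos [550.6   1.1 180.4] jawyaw 104.0 zaxis [-0. -0. -1.] q7 1.79 F [ 0.  -0.3  2.4] w 0.269
offset cm [-0.03 -0.   -0.02] twist -0.0 dist 0
```

View pics/scene13c.png

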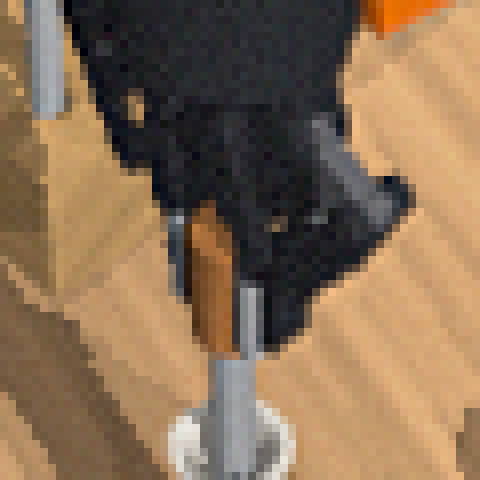

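move_arm(
  steps=[
    {"offset":[0,0,0.05],"twist":0},
    {"offset":[0,0,0.1],"twist":0},
    {"offset":[0,0,0.15],"twist":0},
    {"offset":[0,0,0.2],"twist":0},
    {"offset":[0,0,0.25],"twist":0},
  ],
)

```text
t: 18.6
tool_pos: [550.7, 1.2, 178.0]
orientation: [-0.122, 0.992, 0.0, 0.0]
force: [-0.7, -0.3, 3.5]
gripper_width: 0.273
```

move_arm(
  steps=[
    {"offset":[0,0,0.02],"twist":0},
    {"offset":[0,0,0.04],"twist":0},
    {"offset":[0,0,0.06],"twist":0},
    {"offset":[0,0,0.08],"twist":0},
    {"offset":[0,0,0.1],"twist":0},
  ],
)

```text
t: 19.23
tool_pos: [550.7, 1.2, 177.0]
orientation: [-0.122, 0.992, 0.0, 0.0]
force: [0.0, -0.6, 2.5]
gripper_width: 0.272
```

move_arm(
  steps=[
    {"offset":[0,0,0.02],"twist":0},
    {"offset":[0,0,0.04],"twist":0},
    {"offset":[0,0,0.06],"twist":0},
    {"offset":[0,0,0.08],"twist":0},
    {"offset":[0,0,0.1],"twist":0},
  ],
)

```text
t: 19.85
tool_pos: [550.7, 1.1, 176.0]
orientation: [-0.122, 0.993, 0.0, 0.0]
force: [-0.5, 1.0, 3.5]
gripper_width: 0.265
```

move_arm(
  steps=[
    {"offset":[0,0,0.02],"twist":0},
    {"offset":[0,0,0.04],"twist":0},
    {"offset":[0,0,0.06],"twist":0},
    {"offset":[0,0,0.08],"twist":0},
    {"offset":[0,0,0.1],"twist":0},
  ],
)

```text
t: 20.48
tool_pos: [550.7, 1.2, 175.0]
orientation: [-0.122, 0.992, 0.0, -0.0]
force: [-0.7, 0.3, 3.2]
gripper_width: 0.272
```

move_arm(
  steps=[
    {"offset":[0,0,0.02],"twist":0},
    {"offset":[0,0,0.04],"twist":0},
    {"offset":[0,0,0.06],"twist":0},
    {"offset":[0,0,0.08],"twist":0},
    {"offset":[0,0,0.1],"twist":0},
  ],
)

```text
t: 21.1
tool_pos: [550.7, 1.2, 174.0]
orientation: [-0.122, 0.992, 0.0, 0.0]
force: [0.5, 0.1, 2.5]
gripper_width: 0.27
```

move_arm(
  steps=[
    {"offset":[0,0,0.02],"twist":0},
    {"offset":[0,0,0.04],"twist":0},
    {"offset":[0,0,0.06],"twist":0},
    {"offset":[0,0,0.08],"twist":0},
    {"offset":[0,0,0.1],"twist":0},
  ],
)

```text
t: 21.72
tool_pos: [550.7, 1.1, 173.0]
orientation: [-0.122, 0.992, -0.0, 0.0]
force: [-0.9, -0.1, 3.7]
gripper_width: 0.27
```

move_arm(
  steps=[
    {"offset":[0,0,0.02],"twist":0},
    {"offset":[0,0,0.04],"twist":0},
    {"offset":[0,0,0.06],"twist":0},
    {"offset":[0,0,0.08],"twist":0},
    {"offset":[0,0,0.1],"twist":0},
  ],
)

```text
t: 22.35
tool_pos: [550.7, 1.1, 172.0]
orientation: [-0.122, 0.992, -0.0, 0.0]
force: [-1.5, -0.1, 3.0]
gripper_width: 0.272
```

move_arm(
  steps=[
    {"offset":[0,0,0.02],"twist":0},
    {"offset":[0,0,0.04],"twist":0},
    {"offset":[0,0,0.06],"twist":0},
    {"offset":[0,0,0.08],"twist":0},
    {"offset":[0,0,0.1],"twist":0},
  ],
)

```text
t: 22.98
tool_pos: [550.7, 1.1, 171.0]
orientation: [-0.122, 0.993, -0.0, 0.0]
force: [0.0, 0.4, 3.4]
gripper_width: 0.268
```

move_arm(
  steps=[
    {"offset":[0,0,0.02],"twist":0},
    {"offset":[0,0,0.04],"twist":0},
    {"offset":[0,0,0.06],"twist":0},
    {"offset":[0,0,0.08],"twist":0},
    {"offset":[0,0,0.1],"twist":0},
  ],
)

```text
t: 23.6
tool_pos: [550.7, 1.1, 170.0]
orientation: [-0.122, 0.992, 0.0, 0.0]
force: [0.2, -0.3, 3.8]
gripper_width: 0.272
```

move_arm(
  steps=[
    {"offset":[0,0,0.02],"twist":0},
    {"offset":[0,0,0.04],"twist":0},
    {"offset":[0,0,0.06],"twist":0},
    {"offset":[0,0,0.08],"twist":0},
    {"offset":[0,0,0.1],"twist":0},
  ],
)

```text
t: 24.22
tool_pos: [550.7, 1.2, 169.0]
orientation: [-0.122, 0.992, 0.0, 0.0]
force: [-0.3, 0.2, 3.6]
gripper_width: 0.271
```

move_arm(
  steps=[
    {"offset":[0,0,0.02],"twist":0},
    {"offset":[0,0,0.04],"twist":0},
    {"offset":[0,0,0.06],"twist":0},
    {"offset":[0,0,0.08],"twist":0},
    {"offset":[0,0,0.1],"twist":0},
  ],
)

```text
t: 24.85
tool_pos: [550.7, 1.2, 168.0]
orientation: [-0.122, 0.992, 0.0, -0.0]
force: [-0.6, -0.3, 3.2]
gripper_width: 0.27
```

move_arm(
  steps=[
    {"offset":[0,0,0.02],"twist":0},
    {"offset":[0,0,0.04],"twist":0},
    {"offset":[0,0,0.06],"twist":0},
    {"offset":[0,0,0.08],"twist":0},
    {"offset":[0,0,0.1],"twist":0},
  ],
)

```text
t: 25.48
tool_pos: [550.7, 1.2, 167.0]
orientation: [-0.122, 0.992, 0.0, 0.0]
force: [-0.3, -0.3, 3.8]
gripper_width: 0.27
```

move_arm(
  steps=[
    {"offset":[0,0,0.02],"twist":0},
    {"offset":[0,0,0.04],"twist":0},
    {"offset":[0,0,0.06],"twist":0},
    {"offset":[0,0,0.08],"twist":0},
    {"offset":[0,0,0.1],"twist":0},
  ],
)

```text
t: 26.1
tool_pos: [550.7, 1.2, 166.0]
orientation: [-0.122, 0.992, 0.0, 0.0]
force: [-0.2, 0.9, 3.5]
gripper_width: 0.269
```

move_arm(
  steps=[
    {"offset":[0,0,0.02],"twist":0},
    {"offset":[0,0,0.04],"twist":0},
    {"offset":[0,0,0.06],"twist":0},
    {"offset":[0,0,0.08],"twist":0},
    {"offset":[0,0,0.1],"twist":0},
  ],
)

```text
t: 26.72
tool_pos: [550.7, 1.2, 165.0]
orientation: [-0.122, 0.992, 0.0, 0.0]
force: [-0.3, 0.9, 3.6]
gripper_width: 0.272
```

move_arm(
  steps=[
    {"offset":[0,0,0.02],"twist":0},
    {"offset":[0,0,0.04],"twist":0},
    {"offset":[0,0,0.06],"twist":0},
    {"offset":[0,0,0.08],"twist":0},
    {"offset":[0,0,0.1],"twist":0},
  ],
)

```text
t: 27.35
tool_pos: [550.7, 1.1, 164.0]
orientation: [-0.122, 0.992, -0.0, 0.0]
force: [-0.2, 0.5, 3.1]
gripper_width: 0.269
```

move_arm(
  steps=[
    {"offset":[0,0,0.02],"twist":0},
    {"offset":[0,0,0.04],"twist":0},
    {"offset":[0,0,0.06],"twist":0},
    {"offset":[0,0,0.08],"twist":0},
    {"offset":[0,0,0.1],"twist":0},
  ],
)

```text
t: 27.98
tool_pos: [550.7, 1.1, 163.0]
orientation: [-0.122, 0.992, 0.0, 0.0]
force: [-0.7, 0.2, 3.9]
gripper_width: 0.272
```

move_arm(
  steps=[
    {"offset":[0,0,0.02],"twist":0},
    {"offset":[0,0,0.04],"twist":0},
    {"offset":[0,0,0.06],"twist":0},
    {"offset":[0,0,0.08],"twist":0},
    {"offset":[0,0,0.1],"twist":0},
  ],
)

```text
t: 28.6
tool_pos: [550.7, 1.2, 162.0]
orientation: [-0.122, 0.992, 0.0, 0.0]
force: [0.0, -0.2, 3.2]
gripper_width: 0.271
```

move_arm(
  steps=[
    {"offset":[0,0,0.02],"twist":0},
    {"offset":[0,0,0.04],"twist":0},
    {"offset":[0,0,0.06],"twist":0},
    {"offset":[0,0,0.08],"twist":0},
    {"offset":[0,0,0.1],"twist":0},
  ],
)

```text
t: 29.22
tool_pos: [550.8, 1.2, 161.2]
orientation: [-0.122, 0.992, 0.0, 0.0]
force: [-1.0, 0.3, 6.4]
gripper_width: 0.274
```

move_arm(
  steps=[
    {"offset":[0,0,0.01],"twist":0},
    {"offset":[0,0,0.02],"twist":0},
    {"offset":[0,0,0.03],"twist":0},
    {"offset":[0,0,0.04],"twist":0},
    {"offset":[0,0,0.04],"twist":0},
  ],
)

```text
t: 29.85
tool_pos: [551.0, 1.2, 161.1]
orientation: [-0.122, 0.992, 0.0, 0.0]
force: [-1.3, 0.4, 6.6]
gripper_width: 0.27
```

move_arm(
  steps=[
    {"offset":[0,0,0.01],"twist":0},
    {"offset":[0,0,0.02],"twist":0},
    {"offset":[0,0,0.04],"twist":0},
    {"offset":[0,0,0.06],"twist":0},
    {"offset":[0,0,0.06],"twist":0},
  ],
)

```text
t: 30.48
tool_pos: [551.2, 1.2, 161.1]
orientation: [-0.122, 0.992, 0.0, 0.001]
force: [-1.5, 0.4, 9.2]
gripper_width: 0.273
```

move_arm(
  steps=[
    {"offset":[0,0,0.03],"twist":0},
    {"offset":[0,0,0.06],"twist":0},
    {"offset":[0,0,0.09],"twist":0},
    {"offset":[0,0,0.12],"twist":0},
    {"offset":[0,0,0.12],"twist":0},
  ],
)

```text
t: 31.1
tool_pos: [551.7, 1.3, 160.8]
orientation: [-0.122, 0.993, 0.0, 0.001]
force: [-2.7, 0.7, 15.4]
gripper_width: 0.273
```

move_arm(
  steps=[
    {"offset":[0,0,0.02],"twist":0},
    {"offset":[0,0,0.04],"twist":0},
    {"offset":[0,0,0.04],"twist":0},
    {"offset":[0,0,0.04],"twist":0},
    {"offset":[0,0,0.04],"twist":0},
  ],
)

```text
t: 31.72
tool_pos: [551.9, 1.2, 160.8]
orientation: [-0.122, 0.992, 0.0, 0.002]
force: [-3.4, 0.2, 17.8]
gripper_width: 0.272
```

```bash
python3 - <<'E'
from h import *
from go import go
a=snap('scene','scene14')
r=(285,200,345,260)
cv2.imwrite(f'pics/scene14c.png',cv2.resize(a[r[1]:r[3],r[0]:r[2]],None,fx=8,fy=8,interpolation=cv2.INTER_NEAREST))
go(550.9,1.2,216)
E
```

```text
t 31.77 pos [551.9   1.3 160.8] jawyaw 104.0 zaxis [ 0.003  0.001 -1.   ] q7 1.8 F [-2.2  0.3 18. ] w 0.274
offset cm [ 0.09  0.01 -5.52] twist -0.0 dist 55
```

View pics/scene14c.png

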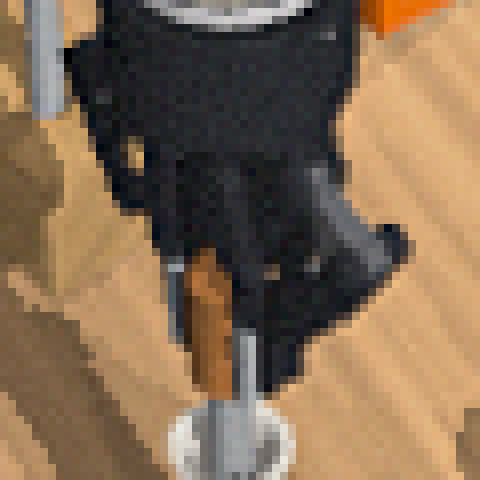

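move_arm(
  steps=[
    {"offset":[0,0,-0.5],"twist":0},
    {"offset":[0,0,-2],"twist":0},
    {"offset":[0,0,-4],"twist":0},
    {"offset":[0,0,-6],"twist":0},
    {"offset":[0,0,-8],"twist":0},
  ],
)

```text
t: 32.4
tool_pos: [550.4, 1.1, 239.1]
orientation: [-0.122, 0.993, -0.0, -0.0]
force: [-0.1, 0.1, -1.7]
gripper_width: 0.268
```

```bash
python3 - <<'E'
from h import *
from go import go
for i in range(3): manip.snapshot('scene')
a=snap('scene','scene15')
r=(270,180,345,270)
cv2.imwrite(f'pics/scene15c.png',cv2.resize(a[r[1]:r[3],r[0]:r[2]],None,fx=6.5,fy=6.5,interpolation=cv2.INTER_NEAREST))
go(532.2,-301.5,238.6,104)
E
```

```text
t 32.6 pos [550.5   1.1 238.2] jawyaw 104.0 zaxis [-0. -0. -1.] q7 1.78 F [-0.9 -0.2 -1.4] w 0.271
offset cm [  9.11 -28.91  -0.04] twist 0.001 dist 303
```

View pics/scene15c.png

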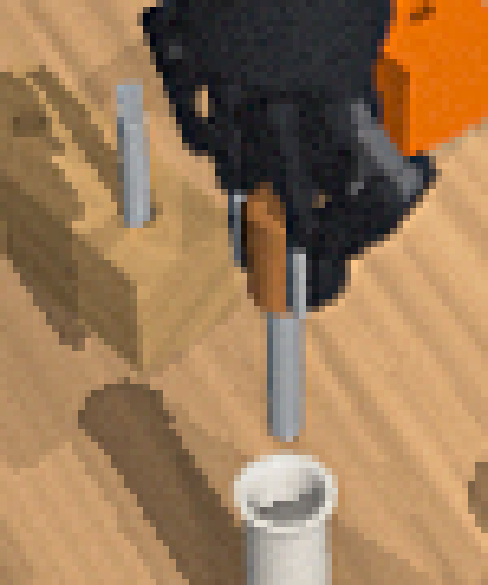

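move_arm(
  steps=[
    {"offset":[1.7,-5.5,0],"twist":0},
    {"offset":[3.5,-11.1,0],"twist":0},
    {"offset":[5.3,-16.8,0],"twist":0},
    {"offset":[7.1,-22.5,0],"twist":0},
    {"offset":[8.8,-28.0,0],"twist":0},
  ],
)

```text
t: 33.22
tool_pos: [532.3, -293.5, 237.0]
orientation: [-0.122, 0.993, 0.0, -0.001]
force: [-0.0, 0.0, -0.5]
gripper_width: 0.265
```

move_arm(
  steps=[
    {"offset":[0.15,-0.5,0],"twist":0},
    {"offset":[0.3,-0.9,0],"twist":0},
    {"offset":[0.3,-0.9,1.5],"twist":0},
    {"offset":[0.3,-0.9,3],"twist":0},
    {"offset":[0.3,-0.9,3],"twist":0},
  ],
)

```text
t: 33.85
tool_pos: [531.7, -299.6, 206.2]
orientation: [-0.123, 0.992, 0.001, -0.002]
force: [0.2, 0.1, -0.5]
gripper_width: 0.272
```

```bash
python3 - <<'E'
from h import *
from go import go
go(532.2,-301.5,160,104)
for i in range(4): manip.snapshot('scene')
a=snap('scene','scene16')
r=(240,140,315,230)
cv2.imwrite(f'pics/scene16c.png',cv2.resize(a[r[1]:r[3],r[0]:r[2]],None,fx=6.5,fy=6.5,interpolation=cv2.INTER_NEAREST))
go(532.2,-301.5,160,104)
E
```

```text
t 33.85 pos [ 531.7 -299.6  206.2] jawyaw 104.1 zaxis [-0.004  0.002 -1.   ] q7 2.37 F [ 0.2  0.1 -0.5] w 0.272
offset cm [-0.01 -0.21  4.61] twist 0.002 dist 46
t 34.1 pos [ 532.9 -301.3  208.9] jawyaw 104.1 zaxis [ 0.001 -0.    -1.   ] q7 2.37 F [ 0.1  0.  -1.9] w 0.276
offset cm [0.08 0.   4.89] twist 0.001 dist 49
```

View pics/scene16c.png

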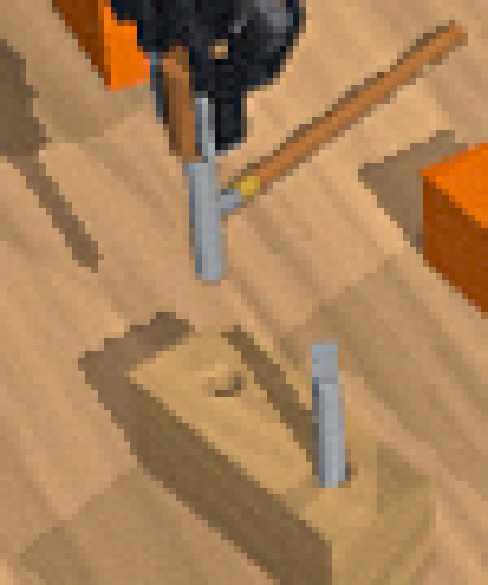

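```bash
python3 - <<'E'
from fit import *
print(proj('scene',[[532.9,-301.3,125.3],[532.9,-301.3,205.3]]).round(2), np.array((210,274))/6.5-.5+(240,140), np.array((204,160))/6.5-.5+(240,140))
print('before pred',proj('scene',[[531.8,-301.2,155.1],[531.8,-301.2,235.1]]).round(2), np.array((246,384))/6-.5+(230,110))
# zoom both
for f,o in [('scene10',(258,140)),('scene16',(258,145))]:
    im=cv2.imread(f'pics/{f}.png')[o[1]:o[1]+40,o[0]:o[0]+30]
    cv2.imwrite(f'pics/{f}z.png',cv2.resize(im,None,fx=14,fy=14,interpolation=cv2.INTER_NEAREST))
a=cv2.imread('pics/scene10z.png');b=cv2.imread('pics/scene16z.png'); cv2.imwrite('pics/cmp.png',np.hstack([a,b])[:590])
E
```

```text
[[272.61 181.89]
 [270.61 160.84]] [271.80769231 181.65384615] [270.88461538 164.11538462]
before pred [[272.24 174.15]
 [270.2  152.46]] [270.5 173.5]
```

View pics/cmp.png

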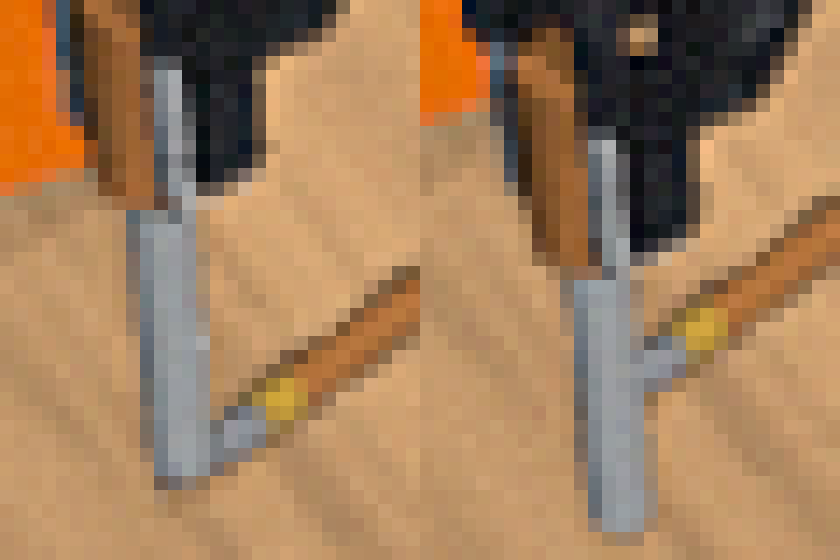

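move_arm(
  steps=[
    {"offset":[0,0,1.5],"twist":0},
    {"offset":[0,0,3.5],"twist":0},
    {"offset":[0,0,5.5],"twist":0},
    {"offset":[0,0,5.5],"twist":0},
    {"offset":[0,0,5.5],"twist":0},
  ],
)

```text
t: 34.72
tool_pos: [532.8, -301.5, 153.6]
orientation: [-0.122, 0.993, -0.0, 0.0]
force: [-0.7, -0.5, -1.0]
gripper_width: 0.27
```

```bash
python3 - <<'E'
from h import *
from go import go
for i in range(5): manip.snapshot('scene')
go(532.2,-301.5,93.6,104)
a=snap('scene','scene17')
r=(250,165,300,215)
cv2.imwrite(f'pics/scene17c.png',cv2.resize(a[r[1]:r[3],r[0]:r[2]],None,fx=11,fy=11,interpolation=cv2.INTER_NEAREST))
a=snap('top','top17')
cv2.imwrite(f'pics/top17c.png',cv2.resize(a[140:200,300:380],None,fx=8,fy=8,interpolation=cv2.INTER_NEAREST))
go(532.2,-301.5,93.6,104)
E
```

```text
t 34.98 pos [ 532.9 -301.5  154.1] jawyaw 104.0 zaxis [ 0.001 -0.    -1.   ] q7 2.39 F [ 0.   0.5 -0.6] w 0.274
offset cm [0.07 0.02 6.05] twist 0.001 dist 61
t 35.08 pos [ 532.8 -301.4  153.9] jawyaw 104.0 zaxis [ 0.001 -0.    -1.   ] q7 2.39 F [-0.4 -0.6 -1.2] w 0.272
offset cm [0.06 0.   6.03] twist 0.001 dist 60
```

View pics/scene17c.png

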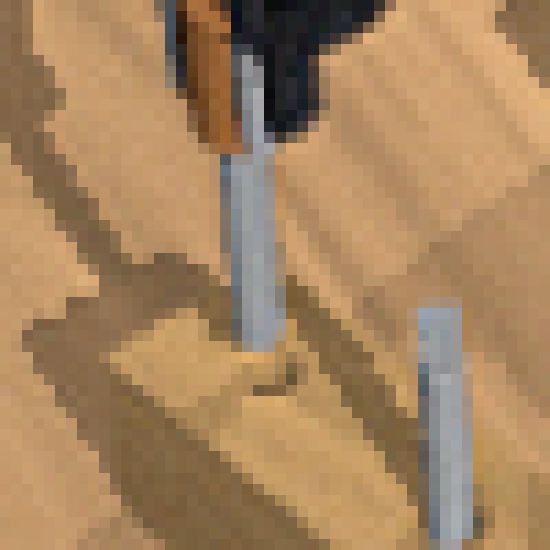

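View pics/top17c.png

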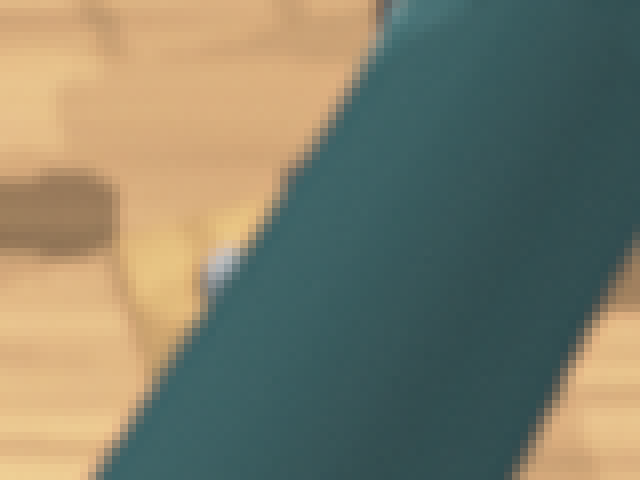

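move_arm(
  steps=[
    {"offset":[0.22,0.05,0],"twist":0},
    {"offset":[0.22,0.05,0.2],"twist":0},
    {"offset":[0.22,0.05,0.5],"twist":0},
    {"offset":[0.22,0.05,0.7],"twist":0},
    {"offset":[0.22,0.05,0.7],"twist":0},
  ],
)

```text
t: 35.7
tool_pos: [530.2, -301.3, 146.0]
orientation: [-0.122, 0.992, 0.0, -0.0]
force: [-0.5, -0.5, -1.7]
gripper_width: 0.272
```

```bash
python3 - <<'E'
from h import *
from go import go
for i in range(3): manip.snapshot('scene')
a=snap('scene','scene18')
r=(250,165,300,215)
cv2.imwrite(f'pics/scene18c.png',cv2.resize(a[r[1]:r[3],r[0]:r[2]],None,fx=11,fy=11,interpolation=cv2.INTER_NEAREST))
go(532.2,-301.5,93.6,104)
E
```

```text
t 35.9 pos [ 530.3 -301.4  146.5] jawyaw 104.0 zaxis [ 0. -0. -1.] q7 2.39 F [-0.7 -0.2 -1.8] w 0.271
offset cm [-0.18 -0.06  5.29] twist 0.001 dist 53
```

View pics/scene18c.png

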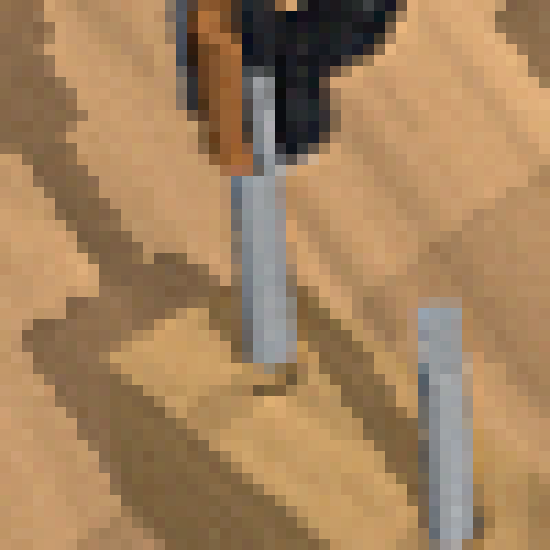

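move_arm(
  steps=[
    {"offset":[0,0.05,0.15],"twist":0},
    {"offset":[0,0.05,0.3],"twist":0},
    {"offset":[0,0.05,0.45],"twist":0},
    {"offset":[0,0.05,0.6],"twist":0},
    {"offset":[0,0.05,0.6],"twist":0},
  ],
)

```text
t: 36.52
tool_pos: [530.1, -300.8, 140.2]
orientation: [-0.122, 0.993, 0.0, -0.0]
force: [-0.0, -0.4, -1.0]
gripper_width: 0.272
```

```bash
python3 - <<'E'
from h import *
from go import go
a=snap('scene','scene19')
r=(250,165,300,215)
cv2.imwrite(f'pics/scene19c.png',cv2.resize(a[r[1]:r[3],r[0]:r[2]],None,fx=11,fy=11,interpolation=cv2.INTER_NEAREST))
go(532.2,-301.5,93.6,104)
print(manip.read_state()['wrist_torque'])
E
```

```text
t 36.58 pos [ 530.1 -300.9  140.3] jawyaw 104.0 zaxis [-0.  0. -1.] q7 2.39 F [ 0.  -0.7 -1.6] w 0.272
offset cm [-0.19 -0.11  4.67] twist 0.001 dist 47
[-0.00157041  0.0073851   0.01197095]
```

View pics/scene19c.png

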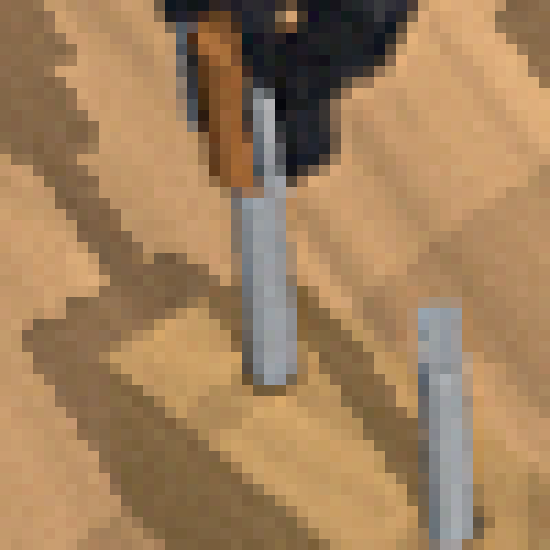

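move_arm(
  steps=[
    {"offset":[0,0,0.15],"twist":0},
    {"offset":[0,0,0.3],"twist":0},
    {"offset":[0,0,0.45],"twist":0},
    {"offset":[0,0,0.6],"twist":0},
    {"offset":[0,0,0.6],"twist":0},
  ],
)

```text
t: 37.2
tool_pos: [530.4, -300.9, 134.3]
orientation: [-0.122, 0.992, -0.0, 0.0]
force: [1.4, -0.3, -2.1]
gripper_width: 0.27
```

```bash
python3 - <<'E'
from h import *
from go import go
a=snap('scene','scene20')
r=(250,165,300,215)
cv2.imwrite(f'pics/scene20c.png',cv2.resize(a[r[1]:r[3],r[0]:r[2]],None,fx=11,fy=11,interpolation=cv2.INTER_NEAREST))
go(532.2,-301.5,93.6,104)
print(manip.read_state()['wrist_torque'])
E
```

```text
t 37.25 pos [ 530.4 -300.9  134.3] jawyaw 104.0 zaxis [ 0. -0. -1.] q7 2.39 F [ 1.2 -0.1 -1.6] w 0.269
offset cm [-0.16 -0.1   4.07] twist 0.001 dist 41
[-0.15106901 -0.34102172  0.02811744]
```

View pics/scene20c.png

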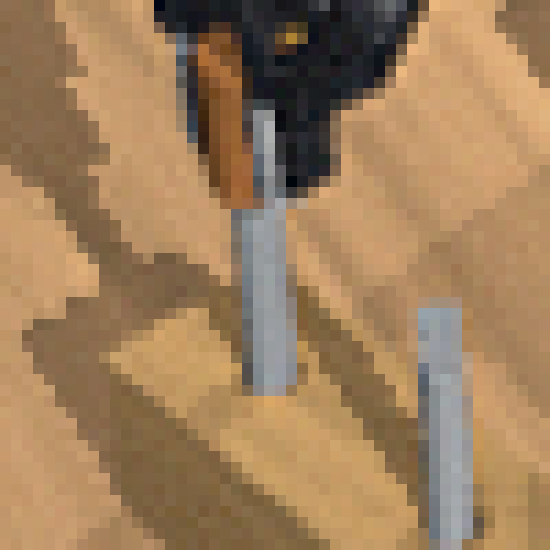

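move_arm(
  steps=[
    {"offset":[-0.1,0,0.1],"twist":0},
    {"offset":[-0.1,0,0.4],"twist":0},
    {"offset":[-0.1,0,0.7],"twist":0},
    {"offset":[-0.1,0,1.0],"twist":0},
    {"offset":[-0.1,0,1.0],"twist":0},
  ],
)

```text
t: 37.88
tool_pos: [530.9, -300.6, 124.0]
orientation: [-0.122, 0.992, 0.0, -0.0]
force: [-0.1, -0.5, -1.2]
gripper_width: 0.275
```

```bash
python3 - <<'E'
from h import *
from go import go
go(532.2,-301.5,93.6,104)
print(manip.read_state()['wrist_torque'])
E
```

```text
t 37.88 pos [ 530.9 -300.6  124. ] jawyaw 104.0 zaxis [-0.  0. -1.] q7 2.4 F [-0.1 -0.5 -1.2] w 0.275
offset cm [-0.1  -0.12  3.04] twist 0.001 dist 30
[-0.03735037 -0.04634899  0.01551402]
```

move_arm(
  steps=[
    {"offset":[0,0,0.4],"twist":0},
    {"offset":[-0.02,0,0.8],"twist":0},
    {"offset":[-0.02,0,1.2],"twist":0},
    {"offset":[-0.02,0,1.6],"twist":0},
    {"offset":[-0.02,0,1.6],"twist":0},
  ],
)

```text
t: 38.5
tool_pos: [531.1, -300.5, 108.0]
orientation: [-0.122, 0.993, 0.0, -0.0]
force: [-0.6, -0.1, -0.9]
gripper_width: 0.268
```

```bash
python3 - <<'E'
from h import *
from go import go
go(532.2,-301.5,93.6,104)
print(manip.read_state()['wrist_torque'])
E
```

```text
t 38.5 pos [ 531.1 -300.5  108. ] jawyaw 104.0 zaxis [-0.001  0.    -1.   ] q7 2.4 F [-0.6 -0.1 -0.9] w 0.268
offset cm [-0.08 -0.12  1.44] twist 0.001 dist 14
[-0.00106737 -0.02575617  0.03608111]
```

move_arm(
  steps=[
    {"offset":[0,0,0.4],"twist":0},
    {"offset":[0,0,0.8],"twist":0},
    {"offset":[0,0,1.1],"twist":0},
    {"offset":[0,0,1.25],"twist":0},
    {"offset":[0,0,1.25],"twist":0},
  ],
)

```text
t: 39.12
tool_pos: [531.2, -300.5, 95.7]
orientation: [-0.122, 0.993, 0.0, -0.0]
force: [-0.1, -0.1, -1.9]
gripper_width: 0.269
```

move_arm(
  steps=[
    {"offset":[0,0,0.04],"twist":0},
    {"offset":[0,0,0.08],"twist":0},
    {"offset":[0,0,0.12],"twist":0},
    {"offset":[0,0,0.16],"twist":0},
    {"offset":[0,0,0.18],"twist":0},
  ],
)

```text
t: 39.75
tool_pos: [531.3, -300.5, 94.1]
orientation: [-0.122, 0.992, 0.0, 0.0]
force: [-0.0, -0.2, -1.1]
gripper_width: 0.271
```

move_arm(
  steps=[
    {"offset":[0,0,0.02],"twist":0},
    {"offset":[0,0,0.04],"twist":0},
    {"offset":[0,0,0.06],"twist":0},
    {"offset":[0,0,0.08],"twist":0},
    {"offset":[0,0,0.08],"twist":0},
  ],
)

```text
t: 40.38
tool_pos: [531.5, -300.6, 93.6]
orientation: [-0.122, 0.992, -0.0, 0.0]
force: [-0.8, 0.3, 3.0]
gripper_width: 0.271
```

Floor contact at the seated height (TCP 93.6, same as at pickup). Release and rise.

move_arm(
  steps=[
    {"offset":[0,0,-0.03],"twist":0},
    {"offset":[0,0,-0.03],"twist":0},
    {"offset":[0,0,-0.03],"twist":0},
    {"offset":[0,0,-0.03],"twist":0},
    {"offset":[0,0,-0.03],"twist":0},
  ],
  jaw=0.6,
)

```text
t: 41.0
tool_pos: [531.3, -300.6, 93.6]
orientation: [-0.122, 0.992, -0.0, 0.0]
force: [0.4, -0.4, -0.4]
gripper_width: 0.6
```

move_arm(
  steps=[
    {"offset":[0,0,-2],"twist":0},
    {"offset":[0,0,-5],"twist":0},
    {"offset":[0,0,-9],"twist":0},
    {"offset":[0,0,-13],"twist":0},
    {"offset":[0,0,-16],"twist":0},
  ],
)

```text
t: 41.62
tool_pos: [531.8, -301.0, 257.3]
orientation: [-0.122, 0.993, -0.001, 0.002]
force: [0.8, -0.0, 0.2]
gripper_width: 0.599
```

```bash
python3 - <<'E'
from h import *
from go import go
for i in range(3): manip.snapshot('scene')
a=snap('scene','scene21'); b=snap('top','top21')
go(532.2,-301.5,93.6,104)
E
```

```text
t 41.88 pos [ 531.  -300.4  253.9] jawyaw 104.0 zaxis [ 0.  0. -1.] q7 2.36 F [0.4 0.2 0. ] w 0.603
offset cm [-0.08 -0.14 16.03] twist 0.001 dist 160
```

View pics/scene21.png

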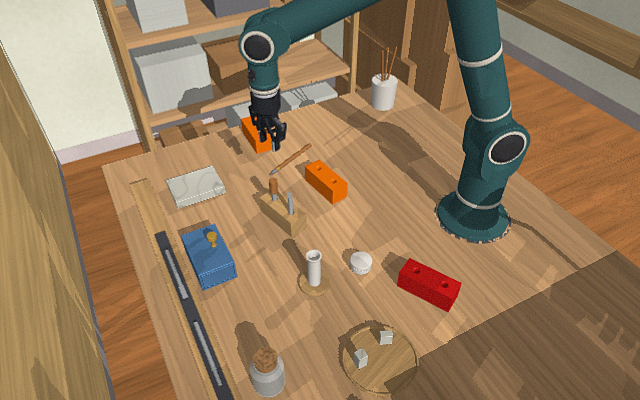

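```bash
python3 - <<'E'
from h import *
a=cv2.imread('pics/scene21.png'); z=cv2.imread('pics/scene0.png'); b=cv2.imread('pics/top21.png')
f=lambda im,r,k:cv2.resize(im[r[1]:r[3],r[0]:r[2]],None,fx=k,fy=k,interpolation=cv2.INTER_NEAREST)
A=np.hstack([f(z,(255,165,320,240),6),f(a,(255,165,320,240),6)])
cv2.imwrite('pics/f1.png',A)
B=np.hstack([f(a,(290,240,340,300),7),f(b,(230,140,280,200),7)]); cv2.imwrite('pics/f2.png',B)
for l in ['square_seal','oblong_seal','paste_pot','knife']:
    r0=dict(square_seal=(350,342,376,372),oblong_seal=(376,328,398,350),paste_pot=(345,246,380,280),knife=(284,190,298,220))[l]
    print(l,np.abs(a[r0[1]:r0[3],r0[0]:r0[2]].astype(int)-z[r0[1]:r0[3],r0[0]:r0[2]]).mean().round(1))
E
```

```text
square_seal 2.8
oblong_seal 2.9
paste_pot 2.6
knife 2.9
```

View pics/f1.png

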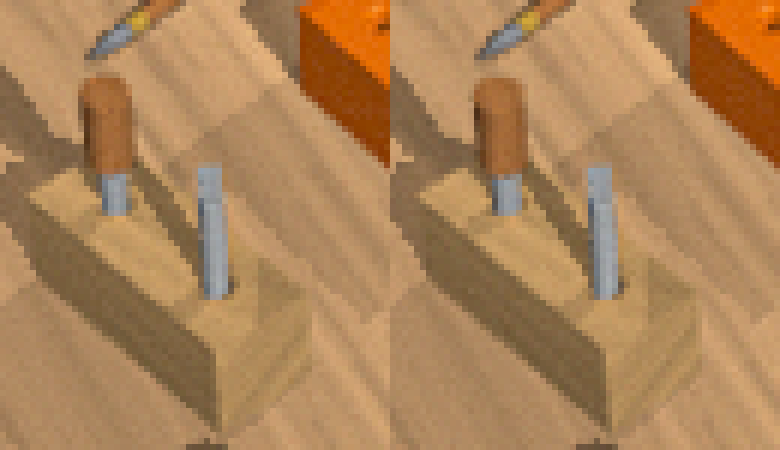

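View pics/f2.png

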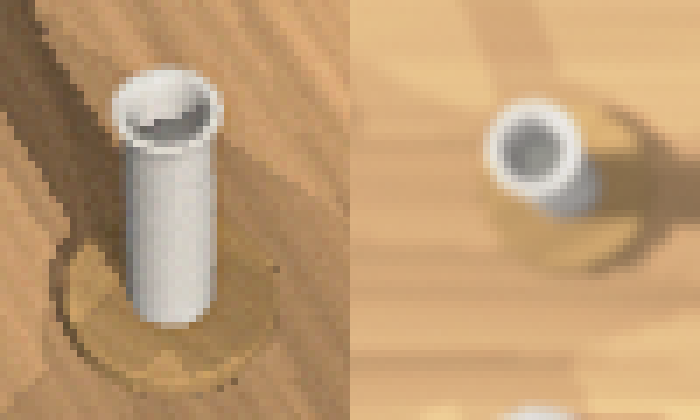

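```bash
python3 -c "
from plant import manip
print(manip.sign_off(), manip.read_state()['t'])"
```

```text
the job is handed in; nothing more can be done
the job is handed in; nothing more can be done
```

The round seal is packed in the tube, the rod is back in its own hole of the block, and the job was handed in at about 42 s (limit 72 s).

- **Seal:** I gripped it on the dish, lowered it upright about 5 mm into the bore with no contact force, and let it drop onto the plug.
- **Pushing:** The rod pushed seal and plug down against about 5 N of drag. They hit a firm stop with the seal's top about 43 mm below the rim, which is inside the stated range.
- **Pressing:** The force at the stop was about 17–19 N for more than 0.6 s. At the stop, raising the force from about 11 to 19 N moved the tool only 0.3 mm, so I take it as bottomed. The highest reading I saw was about 19 N, well under the 30 N limit.
- **Rod return:** It touched the hole floor at the same tool height as when I picked it up. I had to correct its sideways position by about 2 mm while lowering, and saw one small side force of about 1.4 N.

**Last checks:** In the final pictures the rod stands as it did at the start, the top view shows the seal deep in the bore, and the arm is clear of everything. The knife, square seal, oblong seal and paste pot look unchanged. The scene image placed the rod up to about 4 mm off the arm's own position reading while it was held up high; with the correction above, the rod still went in.

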